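# Gauge the knuckle pins and lock the good ones into the carrier

## Robot

A 6-joint arm with a two-finger parallel gripper is mounted at the origin on the work surface. World frame = base frame: x ahead of the robot, y to its left, z up, the work surface at z = 0. Lengths are in mm, angles in rad, forces in N, time in s.
With the tool pointing down it reaches from about 350 to 875 mm from the base axis. Payload 4.2 kg.
Tool frame: the origin (TCP) lies between the finger pads; the fingertips stand 14 mm ahead of it and the grasp point (between the pads) lies 5 mm behind it; z points along the fingers, y is the line along which they close (so a half turn about z gives the same grasp; the last joint's range is limited). The gripper opens to 85 mm and grips with 20 to 120 N. Pads are 22 mm wide; open, the fingers measure 114 mm over their backs; the gripper's body (76 mm by 85 mm) begins 54 mm behind the grasp point. The pads swing forward as they close: fully open they stand 13 mm farther back than shut.
Start: joints at [-0.892, 0.385, 0.008, 0, -1.194, -0.259], TCP at [254.749, -570.703, 245.312] pointing down, gripper open.
Joint ranges: [-3.14, 3.14], [-1.21, 2.06], [-1.07, 1.41], [-3.16, 2.05], [-2.99, -0.16], [-3.1, 3.1]. Speed limits (rad/s): [2.79, 2.79, 3.14, 3.14, 3.14, 3.14].

## Interface

Orientations are given as a unit quaternion [x, y, z, w].
In Python, from bench import * gives the robot as it stands.
- The arm moves only by the tool carry_out, never from a script. Its argument "motion" is a list of rows, each a list of 7 numbers: the turn, a rotation vector about the tool's x, y, z in rad, then the shift along the tool's x, y, z in mm, then the opening, from -1 (shut) to 1 (fully open), so that 0 is half open. A call has 1 to 5 rows; each row is the pose to reach, as a shift and turn from the pose commanded when the call began, along the tool's axes at that moment; what a row does not reach only later rows make up. A row lasts 1/8 s, in which the tool goes at most 62.5 mm and 10.7 degrees, less where a joint would pass 70% of its speed; a pose out of reach is approached as far as the arm can. A call with a gripper value outside its range is refused whole. The fingers move at their own pace and stop on an object; the grip force is fixed at half the most. Time passes only in rows, so rows that repeat a pose let the fingers close. It gives the time, the measured TCP pose, the force, the opening and the grip force at its end, in the units of the state.
- read_state(): the state, without advancing time (a new reading comes with each control period).
- get_image(name): name is "scene" or "top" or "wrist"; returns a dict with "color" (420x560x3 uint8, blue, green, red), "mtx" (3x3 intrinsics, pixels), "position" and "orientation" of the camera in the world. Camera axes: x right, y down, z forward; pixel columns grow to the right and rows downward; lengths in mm; the calibration is good to about 2 mm. A picture is of the moment at which its call begins. There is no depth.
- job_done(): hands the job in; it is judged then, once.
The state is a dict: "clock": time; "joints": joint angles; "joint_vel": joint speeds; "joint_efforts": joint torques, N m; "position": TCP position; "ee_rot": TCP orientation; "contact_force": force on the tool from outside, world axes, zero at the start; "wrist_torque": the same for the moment, N m; "gripper_width": finger opening in mm; "grasp_force": force on a finger pad.
Only numpy, scipy, OpenCV 4.12 (cv2) and the standard library are available. Lean on these libraries where they do the work, as an engineer would, in place of code of your own. Each camera call takes 0.05 s, during which the arm holds its last target. There are 200 camera calls.

## Task

Check the knuckle pins lying on the plywood board: lower every pin into a gauge station of its own, through the green go gap and on down until it is stopped, and leave the whole batch resting in the gauge together, which shows the good pins (stopped by the red no-go gap) and any undersize one (drops through it). Then lay the good pins in the vee saddles of the blue carrier and an undersize pin in the red bin. With the good pins in place, press the carrier's sprung bail down until its catch holds it over the pins, and leave the other things on the bench alone.

Things in the scene. Friction and masses are not known exactly. Their poses are not given: they have to be found in the camera images.
- pin_a: Knuckle pin, 116 mm along its x, ~0.2 kg; three or four are present. Middle: dark square hub 38 mm long, 30 x 30 mm across. Each side: bare aluminium journal (round shaft) 39 mm long, both ends alike. Origin: centre, on the axis, 15 mm above what the hub lies on. Sound journals are 26 mm thick; at most one pin of a batch is undersize, 20.8 mm; the gauge shows which.
- pin_b: Knuckle pin, 116 mm along its x, ~0.2 kg; three or four are present. Middle: dark square hub 38 mm long, 30 x 30 mm across. Each side: bare aluminium journal (round shaft) 39 mm long, both ends alike. Origin: centre, on the axis, 15 mm above what the hub lies on. Sound journals are 26 mm thick; at most one pin of a batch is undersize, 20.8 mm; the gauge shows which.
- pin_c: Knuckle pin, 116 mm along its x, ~0.2 kg; three or four are present. Middle: dark square hub 38 mm long, 30 x 30 mm across. Each side: bare aluminium journal (round shaft) 39 mm long, both ends alike. Origin: centre, on the axis, 15 mm above what the hub lies on. Sound journals are 26 mm thick; at most one pin of a batch is undersize, 20.8 mm; the gauge shows which.
- pin_d: Knuckle pin, 116 mm along its x, ~0.2 kg; three or four are present. Middle: dark square hub 38 mm long, 30 x 30 mm across. Each side: bare aluminium journal (round shaft) 39 mm long, both ends alike. Origin: centre, on the axis, 15 mm above what the hub lies on. Sound journals are 26 mm thick; at most one pin of a batch is undersize, 20.8 mm; the gauge shows which.
- gauge: Fixed four-station stepped gap gauge, 110 (x) x 312 (y) x 94 mm high. Origin: centre of underside, z up; base 10 mm thick. Two upright plates, 12 mm thick, at x = -35 and +35 mm (58 mm clear between), each with slots open at the top at y = -114, -38, 38, 114 mm. A pin goes in with its axis along the gauge's x, hub between the plates, one journal in each plate's slot.
- gauge_0 (a point): Gauge station at y = -114 mm: the point, 64.5 mm up, where the centre of a sound pin rests on the no-go edges. Slot from the top: 45 degree lead-in (gauge z 94 to 86 mm, 44.6 mm wide at the top), green go gap 28.6 mm wide (86 to 60), red no-go gap 23.4 mm (60 to 34), closed bottom at 34. An undersize pin drops 20 mm lower than this point, onto the bottom.
- gauge_1 (a point): Gauge station at y = -38 mm: the point, 64.5 mm up, where the centre of a sound pin rests on the no-go edges. Slot from the top: 45 degree lead-in (gauge z 94 to 86 mm, 44.6 mm wide at the top), green go gap 28.6 mm wide (86 to 60), red no-go gap 23.4 mm (60 to 34), closed bottom at 34. An undersize pin drops 20 mm lower than this point, onto the bottom.
- gauge_2 (a point): Gauge station at y = 38 mm: the point, 64.5 mm up, where the centre of a sound pin rests on the no-go edges. Slot from the top: 45 degree lead-in (gauge z 94 to 86 mm, 44.6 mm wide at the top), green go gap 28.6 mm wide (86 to 60), red no-go gap 23.4 mm (60 to 34), closed bottom at 34. An undersize pin drops 20 mm lower than this point, onto the bottom.
- gauge_3 (a point): Gauge station at y = 114 mm: the point, 64.5 mm up, where the centre of a sound pin rests on the no-go edges. Slot from the top: 45 degree lead-in (gauge z 94 to 86 mm, 44.6 mm wide at the top), green go gap 28.6 mm wide (86 to 60), red no-go gap 23.4 mm (60 to 34), closed bottom at 34. An undersize pin drops 20 mm lower than this point, onto the bottom.
- carrier: Fixed blue pin carrier. Origin: on the underside below the middle of the saddles, z up; base plate 10 mm thick, x -55 to +190, y -170 to +170 mm. Two rails, 12 mm thick, at x = -35 and +35 mm carry white vee saddles at y = -114, -38, 38, 114 mm. A pin lies with its axis along the carrier's x, hub between the rails. The sprung bail is hinged behind (+x), at x = 161, z = 69 mm.
- saddle_0 (a point): Carrier place at y = -114 mm: the point, 50 mm up, where the centre of a sound pin lies when its journals rest in a pair of 90 degree vee saddles (open at the top, about 37 mm wide at the rim, 54 mm up). The hub hangs free between the rails.
- saddle_1 (a point): Carrier place at y = -38 mm: the point, 50 mm up, where the centre of a sound pin lies when its journals rest in a pair of 90 degree vee saddles (open at the top, about 37 mm wide at the rim, 54 mm up). The hub hangs free between the rails.
- saddle_2 (a point): Carrier place at y = 38 mm: the point, 50 mm up, where the centre of a sound pin lies when its journals rest in a pair of 90 degree vee saddles (open at the top, about 37 mm wide at the rim, 54 mm up). The hub hangs free between the rails.
- saddle_3 (a point): Carrier place at y = 114 mm: the point, 50 mm up, where the centre of a sound pin lies when its journals rest in a pair of 90 degree vee saddles (open at the top, about 37 mm wide at the rim, 54 mm up). The hub hangs free between the rails.
- bail (a joint): Angle of the carrier's bail, rad: 0 = sprung up (50 degrees), 0.87 = down, level, 2 mm above the pins' +x journals. A flat bar 30 x 310 x 8 mm on two arms, its middle 102 mm from the hinge line; it swings down and towards the carrier's -x. Its spring takes 2 to 3 N at the bar, the catch 7 to 15 N from 0.65 on; let go before 0.7 it springs back, to about 0.81 it may hang half caught, beyond that it snaps to 0.85-0.87 and stays (8 N up frees it).
- bail_pad (a point): Centre of the top face of the yellow press pad (26 x 70 mm) in the middle of the bail's bar: the place to press. In the carrier's frame it stands at x = 101, z = 152 mm when up and x = 59, z = 77 mm when down.
- reject_bin: Fixed red open bin for undersize pins, 140 (x) x 190 (y) x 60 mm high, walls and floor about 4 mm. Origin: centre of its underside; z up.
- board: Fixed plywood board on which the pins lie at the start, 300 x 216 x 18 mm. Origin: centre of its underside.
- spray_bottle: Bystander: white spray bottle with yellow trigger, 72 mm in diameter, 230 mm tall, origin under its centre. Leave alone.
- transmitter: Bystander: grey hand-held radio transmitter lying flat, 100 x 160 x 40 mm (sticks to 63 mm), origin under its centre. Leave alone.
- ear_defenders: Bystander: yellow ear defenders lying flat, about 190 x 150 x 36 mm, origin between the cups on the bench. Leave alone.
There are look-alikes about, which are no part of the job. What is shaped like the pin_b but orange or turquoise is not meant.

How it is judged (in metres and radians):
On the way:
1. every pin of the batch is at rest in a station of the gauge at once: the sound ones through the go gap and stopped on the no-go edges, an undersize one through both, on the bottom of the slot (x of pin_a in the frame of gauge between -0.012 and 0.012 m and z of pin_a in the frame of gauge between 0.0595 and 0.0695 m and angle between the x axis of each of pin_a, pin_b, pin_c, pin_d and the x axis of gauge, either way round below 0.12 rad and (y of pin_a in the frame of gauge between -0.12 and -0.108 m or y of pin_a in the frame of gauge between -0.044 and -0.032 m or y of pin_a in the frame of gauge between 0.032 and 0.044 m or y of pin_a in the frame of gauge between 0.108 and 0.12 m) and linear speed of each of pin_a, pin_b, pin_c, pin_d below 0.03 m/s and x of pin_b in the frame of gauge between -0.012 and 0.012 m and z of pin_b in the frame of gauge between 0.0595 and 0.0695 m and (y of pin_b in the frame of gauge between -0.12 and -0.108 m or y of pin_b in the frame of gauge between -0.044 and -0.032 m or y of pin_b in the frame of gauge between 0.032 and 0.044 m or y of pin_b in the frame of gauge between 0.108 and 0.12 m) and x of pin_c in the frame of gauge between -0.012 and 0.012 m and z of pin_c in the frame of gauge between 0.0595 and 0.0695 m and (y of pin_c in the frame of gauge between -0.12 and -0.108 m or y of pin_c in the frame of gauge between -0.044 and -0.032 m or y of pin_c in the frame of gauge between 0.032 and 0.044 m or y of pin_c in the frame of gauge between 0.108 and 0.12 m) and x of pin_d in the frame of gauge between -0.012 and 0.012 m and z of pin_d in the frame of gauge between 0.0394 and 0.0494 m and (y of pin_d in the frame of gauge between -0.12 and -0.108 m or y of pin_d in the frame of gauge between -0.044 and -0.032 m or y of pin_d in the frame of gauge between 0.032 and 0.044 m or y of pin_d in the frame of gauge between 0.108 and 0.12 m)), for 0.3 s.
At the end, for the whole second after the job is handed in: Each sound pin lies in a pair of carrier vees (6 mm in height, 8 mm sideways, 12 mm lengthwise, 7 degrees); an undersize pin lies in the red bin; the bail is down in its catch (above 0.83 rad); all at rest (x of pin_a in the frame of carrier between -0.012 and 0.012 m and z of pin_a in the frame of carrier between 0.044 and 0.056 m and angle between the x axis of each of pin_a, pin_b, pin_c and the x axis of carrier, either way round below 0.12 rad and (y of pin_a in the frame of carrier between -0.122 and -0.106 m or y of pin_a in the frame of carrier between -0.046 and -0.03 m or y of pin_a in the frame of carrier between 0.03 and 0.046 m or y of pin_a in the frame of carrier between 0.106 and 0.122 m) and linear speed of each of pin_a, pin_b, pin_c, pin_d below 0.03 m/s and x of pin_b in the frame of carrier between -0.012 and 0.012 m and z of pin_b in the frame of carrier between 0.044 and 0.056 m and (y of pin_b in the frame of carrier between -0.122 and -0.106 m or y of pin_b in the frame of carrier between -0.046 and -0.03 m or y of pin_b in the frame of carrier between 0.03 and 0.046 m or y of pin_b in the frame of carrier between 0.106 and 0.122 m) and x of pin_c in the frame of carrier between -0.012 and 0.012 m and z of pin_c in the frame of carrier between 0.044 and 0.056 m and (y of pin_c in the frame of carrier between -0.122 and -0.106 m or y of pin_c in the frame of carrier between -0.046 and -0.03 m or y of pin_c in the frame of carrier between 0.03 and 0.046 m or y of pin_c in the frame of carrier between 0.106 and 0.122 m) and x of pin_d in the frame of reject_bin between -0.065 and 0.065 m and y of pin_d in the frame of reject_bin between -0.09 and 0.09 m and z of pin_d in the frame of reject_bin below 0.045 m and value of joint bail above 0.83 rad and velocity of joint bail below 0.05 rad/s); the robot touches nothing.
It fails at once if the spray bottle is moved more than 30 mm or tipped (distance of spray_bottle from where it was at the start of the episode above 0.03 m or angle between spray_bottle's own z axis and vertical above 0.4 rad).
It fails at once if the transmitter is moved more than 30 mm or tipped (distance of transmitter from where it was at the start of the episode above 0.03 m or angle between transmitter's own z axis and vertical above 0.4 rad).
It fails at once if the ear defenders is moved more than 30 mm or tipped (distance of ear_defenders from where it was at the start of the episode above 0.03 m or angle between ear_defenders's own z axis and vertical above 0.4 rad).
Of pin_a, pin_b, pin_c, pin_d only 3 to 4 are there at a start; the rules pass over those that are not, and their reading is None.
At some moment in a run one of pin_a, pin_b, pin_c, pin_d may be knocked a few centimetres aside while the robot is not near it.
Once in a run the grip may slacken for a moment while it holds something.
It also fails if it takes over 210 s, if anything falls off the work surface, if the arm or the gripper's body presses on something with over 40 N, if the wrist force passes 120 N, or if a joint passes its speed limit or range.

## Working session

There is one attempt and no reset: what is moved stays moved. The work goes in short steps, Python scripts to look and compute and a tool call to move; the robot and the scene stay as the last step left them, time stands still between calls to the robot, and variables do not carry over. Pictures are saved under pics/ and viewed, at most 14 in all, crops included, and the job is handed in when it is done.

Besides the shell and the picture viewer there is one more tool, called after ">>>" as name([rows], argument=value, ...), one row to a line, values as JSON. carry_out: Moves the arm, as the interface text tells. Its arguments: {"type":"object","properties":{"motion":{"type":"array"}},"required":["motion"]}

```bash
ls; mkdir -p pics; cat > h.py <<'E'
from bench import *
import numpy as np, cv2
from scipy.spatial.transform import Rotation as R
def shot(n,f=None):
    im=get_image(n)
    if f: cv2.imwrite('pics/'+f,im['color'])
    return im
def ray(im,u,v,z):
    d=R.from_quat(im['orientation']).apply(np.linalg.inv(im['mtx'])@np.array([u,v,1.]))
    p=np.array(im['position']); return p+d*(z-p[2])/d[2]
def proj(im,P):
    q=R.from_quat(im['orientation']).inv().apply(np.array(P,float)-np.array(im['position']))
    q=np.array(im['mtx'])@q; return q[:2]/q[2]
E
python3 - <<'E'
from h import *
import pickle
for n in('top','scene'):
    im=shot(n,n+'0.png'); pickle.dump(im,open(n+'.pkl','wb')); print(n,im['position'],im['orientation'],im['mtx'].tolist() if hasattr(im['mtx'],'tolist') else im['mtx'])
s=read_state(); print(s)
E
```

```text
pics
top [ 230.43328587  -14.56985736 1472.62354386] [ 0.7188638  -0.68570826  0.07760818 -0.08376147] [[440.48486925420383, 0.0, 281.68131274807416], [0.0, 440.48486925420383, 211.85538959928653], [0.0, 0.0, 1.0]]
scene [1216.01995628 -470.59502835 1175.57538309] [ 0.8304633   0.4477808  -0.15374255 -0.29357501] [[480.97689738396997, 0.0, 283.4318808876412], [0.0, 480.97689738396997, 208.07742234452803], [0.0, 0.0, 1.0]]
{'clock': 0.1, 'joints': array([-8.92403307e-01,  3.85464423e-01,  6.78720562e-03, -4.27724265e-04,
       -1.19404556e+00, -2.58611020e-01]), 'joint_vel': array([ 0.00138735, -0.00231829,  0.00273579,  0.00310759, -0.0003797 ,
       -0.00123438]), 'joint_efforts': array([-4.03787435e-04, -3.93320060e+01,  1.88929957e+01,  4.19793963e+00,
       -2.61970032e-03,  7.63117441e-06]), 'position': array([ 254.54432547, -570.27329344,  244.35092084]), 'ee_rot': array([-2.08276051e-01,  9.78069588e-01,  9.49193843e-04, -2.57576670e-04]), 'contact_force': array([ 0.13607812, -1.05612858,  0.25484452]), 'wrist_torque': array([ 0.00856119, -0.019477  ,  0.00171341]), 'grasp_force': 0.0, 'gripper_width': 85.44822798140973}
```

View pics/top0.png

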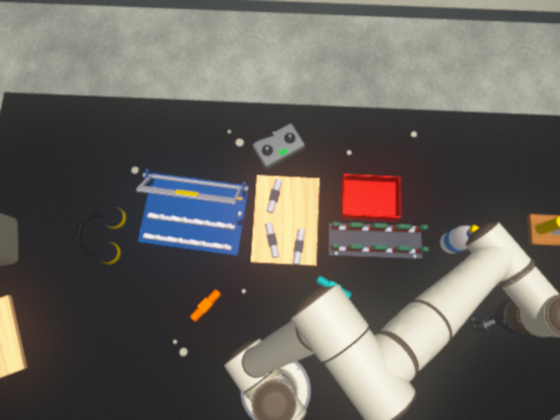

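View pics/scene0.png

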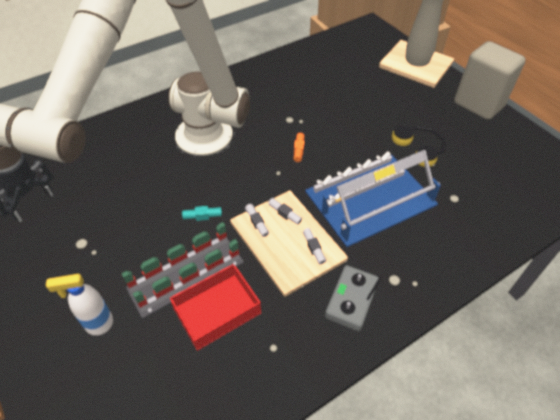

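```bash
python3 - <<'E'
import cv2
im=cv2.imread('pics/top0.png')
def crop(x,y,w,h,s,f):
    c=cv2.resize(im[y:y+h,x:x+w],None,fx=s,fy=s,interpolation=cv2.INTER_CUBIC)
    c=cv2.convertScaleAbs(c,alpha=1.2,beta=15)
    for u in range((x//10+1)*10,x+w,10): cv2.line(c,((u-x)*s,0),((u-x)*s,6 if u%50 else 14),(0,255,255),1); cv2.putText(c,str(u),((u-x)*s-10,24),0,.35,(0,255,255),1)
    for v in range((y//10+1)*10,y+h,10): cv2.line(c,(0,(v-y)*s),(6,(v-y)*s),(0,255,255),1); cv2.putText(c,str(v),(8,(v-y)*s+4),0,.35,(0,255,255),1)
    cv2.imwrite('pics/'+f,c)
crop(130,160,200,120,4,'c1.png'); crop(320,160,112,110,5,'c2.png')
E
```

```text
(no output)
```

View pics/c1.png

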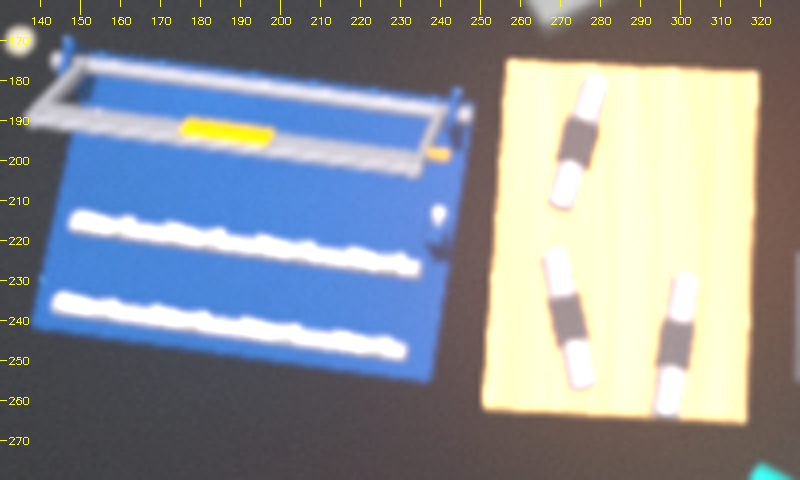

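View pics/c2.png

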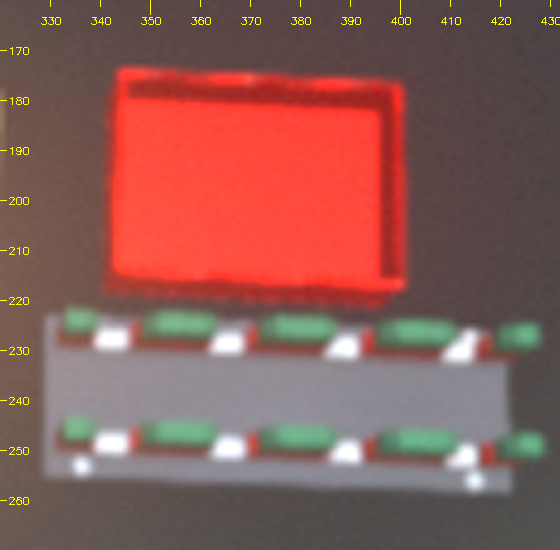

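```bash
python3 - <<'E'
from h import *
import pickle
im=pickle.load(open('top.pkl','rb'))
T=lambda u,v,z:ray(im,u,v,z)[:2]
for n,h,a,b in(('P1',(274.5,195.5),(278.5,181),(270.7,210)),('P2',(272,239.2),(268.7,223.7),(275,255)),('P3',(298.7,245.7),(301.2,230),(296.7,262.5))):
    d=T(*a,44)-T(*b,44); print(n,T(*h,48).round(1),'yaw',np.degrees(np.arctan2(d[1],d[0])).round(1),np.linalg.norm(d).round())
for n,l in(('gauge',[(329,223.3),(328.6,255.4),(422.4,258.6)]),('carrier',[(138.2,241.7),(237.5,255.2),(247,186)])):
    for p in l: print(n,T(*p,10).round(1))
# white saddle bars ends z=54: front rail, rear rail
for p in((143,235.5),(231.5,247.7),(147.5,215),(235,227)): print('rail',T(*p,54).round(1))
for p in((186.7,193),):print('pad',T(*p,152).round(1))
for p in((344,173.5),(401,176.5),(401,218),(342.5,214)): print('bin',T(*p,60).round(1))
s=read_state(); w=get_image('wrist'); print(s['position'],w['position'],w['orientation'],s['ee_rot'],w['mtx'][0])
Rt=R.from_quat(s['ee_rot']); print(Rt.inv().apply(np.array(w['position'])-s['position']), (Rt.inv()*R.from_quat(w['orientation'])).as_rotvec())
E
```

```text
P1 [616.7  32.6] yaw -11.6 104.0
P2 [468.4  33.2] yaw 14.3 106.0
P3 [451.  -54.9] yaw -5.6 108.0
gauge [ 538.3 -155.6]
gauge [ 429.  -156.8]
gauge [ 433.1 -468.3]
carrier [445.1 483.1]
carrier [415.4 146.5]
carrier [656.6 130.6]
rail [459.8 455. ]
rail [433.3 162.9]
rail [528.9 448.3]
rail [502.1 156.4]
pad [583.8 302.5]
bin [ 700.8 -197.1]
bin [ 699.2 -388.1]
bin [ 556.5 -386.1]
bin [ 561.  -194.3]
[ 254.54432547 -570.27329344  244.35092084] [ 187.00618708 -599.99663847  372.34142569] [0.53791641 0.82967168 0.12577081 0.08045208] [-2.08276051e-01  9.78069588e-01  9.49193843e-04 -2.57576670e-04] [348.0903069    0.         273.31914074]
[  73.80235898    0.62296987 -127.98152378] [-0.23528903 -0.23528831  1.55692421]
```

```bash
cat >> h.py <<'E'
def q(th): # tool down, closing line = world y turned by th (deg)
    t=np.radians(th); return R.from_matrix(np.array([[-np.cos(t),-np.sin(t),0],[-np.sin(t),np.cos(t),0],[0,0,-1]]).T)
SAG=np.array([.2,-.4,1.])
def plan(*tg,start=None):
    "each target (x,y,z,th) one call; prints row for each, chaining"
    s=read_state()
    if start is None: P=s['position']+SAG; Q=R.from_quat(s['ee_rot'])
    else: P=np.array(start[:3],float);Q=q(start[3])
    for t in tg:
        r=(Q.inv()*q(t[3])).as_rotvec(); d=Q.inv().apply(np.array(t[:3])-P)
        print(t,'->',r.round(4).tolist(),d.round(1).tolist(),'rows',np.ceil(max(np.linalg.norm(d)/62.5,np.degrees(np.linalg.norm(r))/10.7)))
        P=np.array(t[:3],float);Q=q(t[3])
def st():
    s=read_state(); print(round(s['clock'],2),s['position'].round(1),'th',np.degrees(np.arctan2(*(R.from_quat(s['ee_rot']).apply([0,1,0])[:2]*[-1,1]))).round(2),'F',s['contact_force'].round(1),'w',round(s['gripper_width'],1),'g',round(s['grasp_force'],1))
E
python3 - <<'E'
from h import *
plan((254.749,-570.7,340,24),(430,-312,320,.8))
im=__import__('pickle').load(open('top.pkl','rb'))
print(ray(im,458,240,120))
E
```

```text
(254.749, -570.7, 340, 24) -> [0.0017, -0.0001, 0.0008] [-0.0, 0.2, -94.5] rows 2.0
(430, -312, 320, 0.8) -> [0.0, 0.0, 0.4049] [-265.3, 165.1, 20.0] rows 6.0
[ 480.98046808 -545.85189454  120.        ]
```

>>> carry_out([
  [0, 0, 0, 0, 0, -47, 0.4],
  [0, 0, 0, 0, 0, -94, 0.4],
])

```text
clock: 0.4
position: [254.5, -570.4, 339.5]
ee_rot: [-0.208, 0.978, 0.001, -0.001]
contact_force: [0.2, -0.0, 0.3]
gripper_width: 59.9
grasp_force: 0.0
```

>>> carry_out([
  [0, 0, 0.08, -53, 33, 4, 0.4],
  [0, 0, 0.16, -106, 66, 8, 0.4],
  [0, 0, 0.24, -159, 99, 12, 0.4],
  [0, 0, 0.32, -212, 132, 16, 0.4],
  [0, 0, 0.405, -265, 165, 20, 0.4],
])

```text
clock: 1.02
position: [430.0, -310.4, 319.1]
ee_rot: [-0.006, 1.0, 0.0, 0.0]
contact_force: [0.0, -1.2, 0.5]
gripper_width: 60.2
grasp_force: 0.0
```

>>> carry_out([
  [0, 0, 0, 0, 0, 0, 0.4],
  [0, 0, 0, 0, 0, 0, 0.4],
])

```text
clock: 1.27
position: [429.3, -312.1, 319.2]
ee_rot: [-0.008, 1.0, -0.0, -0.0]
contact_force: [0.2, -0.8, -0.2]
gripper_width: 59.5
grasp_force: 0.0
```

```bash
python3 - <<'E'
from h import *
import pickle
st(); im=shot('wrist'); pickle.dump(im,open('wg.pkl','wb'))
cv2.imwrite('pics/wg.png',cv2.resize(im['color'],(800,600),interpolation=cv2.INTER_CUBIC))
E
```

```text
1.27 [ 429.3 -312.1  319.2] th 0.91 F [ 0.2 -0.8 -0.2] w 59.5 g 0.0
```

View pics/wg.png

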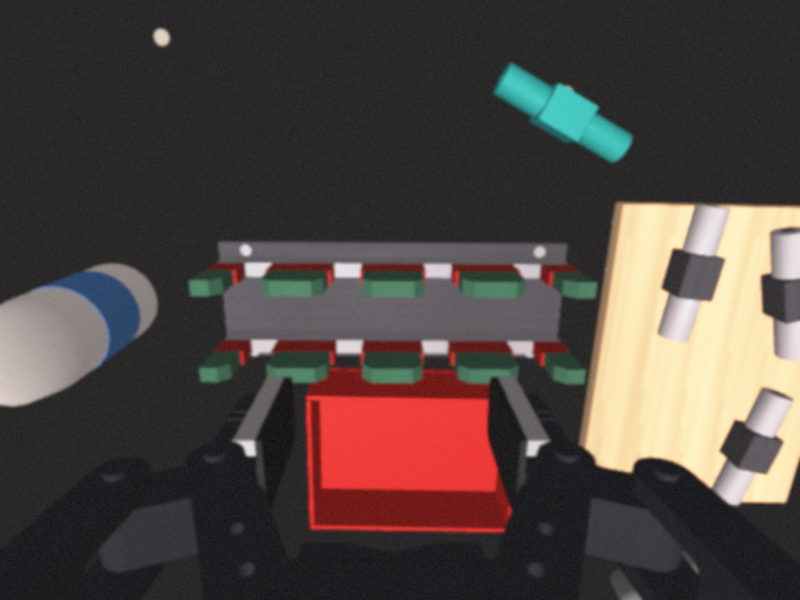

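```bash
python3 - <<'E'
from h import *
import pickle
im=pickle.load(open('wg.pkl','rb')); k=.7
A=ray(im,219*k,242*k,10);B=ray(im,568*k,243*k,10);print(A,B,np.linalg.norm(A-B))
y=(B-A)[:2]/np.linalg.norm((B-A)[:2]); x=np.array([y[1],-y[0]]); c=(A+B)[:2]/2+55*x
print('gauge c',c,'yaw',np.degrees(np.arctan2(-y[0],y[1])))
def G(p): return [*(c+x*p[0]+y*p[1]),p[2]]
big=cv2.resize(im['color'],None,fx=1/k*1.0,fy=1/k,interpolation=cv2.INTER_CUBIC)
for xx in(-41,-29,29,41):
  for sy in(-114,-38,38,114):
    for e,z in((-22.3,94),(22.3,94),(-14.3,86),(14.3,86)):
      p=proj(im,G((xx,sy+e,z)))/k; cv2.circle(big,tuple(np.round(p*8).astype(int)),12,(0,255,255),-1,shift=3)
for xx,yy in((-55,-156),(-55,156),(55,-156),(55,156)):
      p=proj(im,G((xx,yy,10)))/k; cv2.circle(big,tuple(np.round(p*8).astype(int)),12,(255,255,0),-1,shift=3)
cv2.imwrite('pics/wg2.png',cv2.resize(big[225:400,180:610],None,fx=1.86,fy=1.86))
for n,h in(('P1',(752,446)),('P2',(785,297)),('P3',(694,270))): print(n,ray(im,h[0]*k,h[1]*k,40))
E
```

```text
[ 436.7232091  -462.72410907   10.        ] [ 432.42369803 -153.07547855   10.        ] 309.6784787095359
gauge c [ 489.56815242 -307.13618534] yaw 0.7955081479721745
P1 [616.77885269  32.82370784  40.        ]
P2 [470.5169577  27.1941134  40.       ]
P3 [448.21546287 -55.27414129  40.        ]
```

View pics/wg2.png

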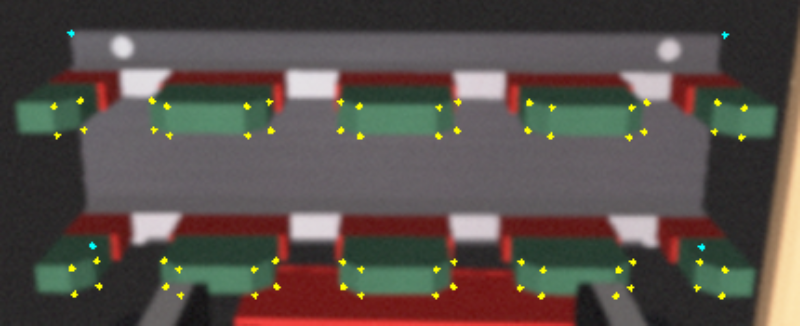

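```bash
python3 - <<'E'
from h import *
plan((449.5,-55,170,-5.6))
E
```

```text
(449.5, -55, 170, -5.6) -> [0.0, -0.0004, 0.1122] [-24.1, 257.8, 150.2] rows 5.0
```

>>> carry_out([
  [0, 0, 0.03, -5, 52, 15, 0.4],
  [0, 0, 0.06, -10, 104, 40, 0.4],
  [0, 0, 0.09, -15, 156, 75, 0.4],
  [0, 0, 0.112, -20, 208, 110, 0.4],
  [0, 0, 0.112, -24, 258, 150, 0.4],
])

```text
clock: 1.95
position: [449.7, -55.7, 170.5]
ee_rot: [0.05, 0.999, 0.0, 0.001]
contact_force: [1.3, 0.2, -0.2]
gripper_width: 60.2
grasp_force: 0.0
```

>>> carry_out([
  [0, 0, 0, 0, 0, 0, 0.4],
  [0, 0, 0, 0, 0, 0, 0.4],
])

```text
clock: 2.2
position: [449.9, -56.9, 171.3]
ee_rot: [0.049, 0.999, -0.0, 0.0]
contact_force: [0.3, -0.6, -0.2]
gripper_width: 60.2
grasp_force: 0.0
```

```bash
python3 - <<'E'
from h import *
import pickle
st(); im=shot('wrist'); pickle.dump(im,open('w3.pkl','wb'))
s=read_state(); print(proj(im,s['position'])/.7, proj(im,[449.5,-55,48])/.7)
cv2.imwrite('pics/w3.png',cv2.resize(im['color'],(800,600),interpolation=cv2.INTER_CUBIC))
E
```

```text
2.2 [449.9 -56.9 171.3] th -5.63 F [ 0.3 -0.6 -0.2] w 60.2 g 0.0
[385.4431024  417.87499348] [391.38643202 294.79655767]
```

View pics/w3.png

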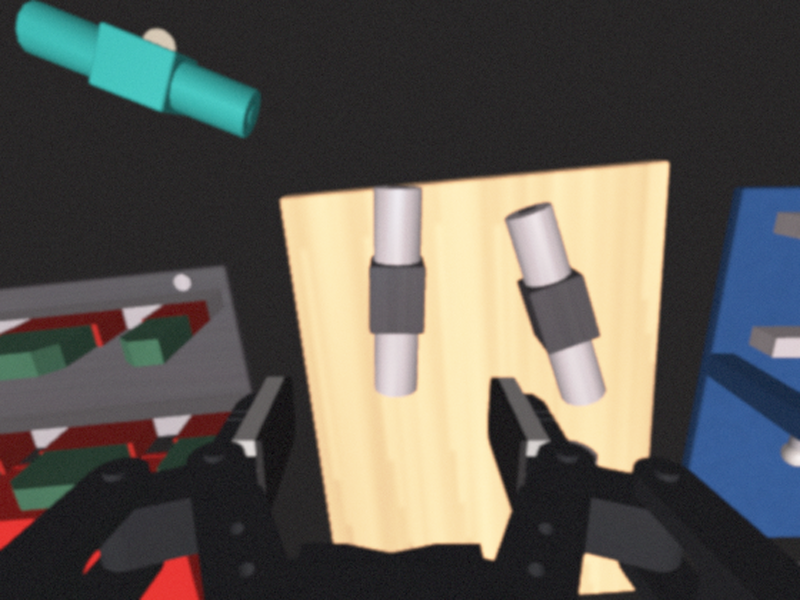

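>>> carry_out([
  [0, 0, 0, 0, 0, 50, 0.4],
  [0, 0, 0, 0, 0, 100, 0.4],
  [0, 0, 0, 0, 0, 134, 0.4],
  [0, 0, 0, 0, 0, 134, 0.4],
  [0, 0, 0, 0, 0, 134, -1],
])

```text
clock: 2.88
position: [450.9, -56.4, 38.4]
ee_rot: [0.049, 0.999, 0.0, 0.002]
contact_force: [0.2, -0.4, 0.9]
gripper_width: 43.0
grasp_force: 0.0
```

>>> carry_out([
  [0, 0, 0, 0, 0, 0, -1],
  [0, 0, 0, 0, 0, 0, -1],
  [0, 0, 0, 0, 0, 0, -1],
])

```text
clock: 3.25
position: [451.3, -55.8, 39.0]
ee_rot: [0.048, 0.999, 0.0, 0.003]
contact_force: [0.7, -1.9, 6.8]
gripper_width: 28.8
grasp_force: 60.6
```

>>> carry_out([
  [0, 0, 0, 0, 0, -30, -1],
  [0, 0, 0, 0, 0, -70, -1],
  [0, 0, 0, 0, 0, -114, -1],
  [0, 0, 0, 0, 0, -154, -1],
  [0, 0, 0, 0, 0, -154, -1],
])

```text
clock: 3.88
position: [451.0, -55.5, 194.6]
ee_rot: [0.048, 0.999, 0.001, 0.004]
contact_force: [0.8, -0.2, -2.9]
gripper_width: 28.6
grasp_force: 59.9
```

```bash
python3 - <<'E'
from h import *
st()
c=np.array([488,-310]);x=q(.8).apply([-1,0,0])[:2];y=q(.8).apply([0,1,0])[:2]
for s in(114,38,-38): print((c+y*s).round(1))
a=c+y*114
plan((a[0],a[1],190,.8),start=(449.5,-55,190,-5.6))
E
```

```text
3.88 [451.  -55.5 194.6] th -5.55 F [ 0.8 -0.2 -2.9] w 28.6 g 59.9
[ 486.4 -196. ]
[ 487.5 -272. ]
[ 488.5 -348. ]
(np.float64(486.40831144133745), np.float64(-196.01111226293932), 190, 0.8) -> [0.0, 0.0, -0.1117] [-50.5, -136.7, 0.0] rows 3.0
```

>>> carry_out([
  [0, 0, -0.03, -15, -40, 0, -1],
  [0, 0, -0.07, -32, -90, 0, -1],
  [0, 0, -0.111, -49, -136.5, 5, -1],
  [0, 0, -0.111, -49, -136.5, 25, -1],
  [0, 0, -0.111, -49, -136.5, 40, -1],
])

```text
clock: 4.5
position: [483.3, -196.7, 148.7]
ee_rot: [-0.006, 1.0, 0.001, -0.002]
contact_force: [-0.5, 1.1, -2.4]
gripper_width: 28.8
grasp_force: 60.2
```

>>> carry_out([
  [0, 0, 0, 0, 0, 0, -1],
  [0, 0, 0, 0, 0, 0, -1],
])

```text
clock: 4.75
position: [485.2, -196.0, 151.3]
ee_rot: [-0.008, 1.0, -0.0, 0.0]
contact_force: [0.8, -0.7, -2.2]
gripper_width: 28.6
grasp_force: 60.2
```

```bash
python3 - <<'E'
from h import *
import pickle
st(); im=shot('wrist'); pickle.dump(im,open('w4.pkl','wb'))
cv2.imwrite('pics/w4.png',cv2.resize(im['color'],(800,600),interpolation=cv2.INTER_CUBIC))
E
```

```text
4.75 [ 485.2 -196.   151.3] th 0.87 F [ 0.8 -0.7 -2.2] w 28.6 g 60.2
```

View pics/w4.png

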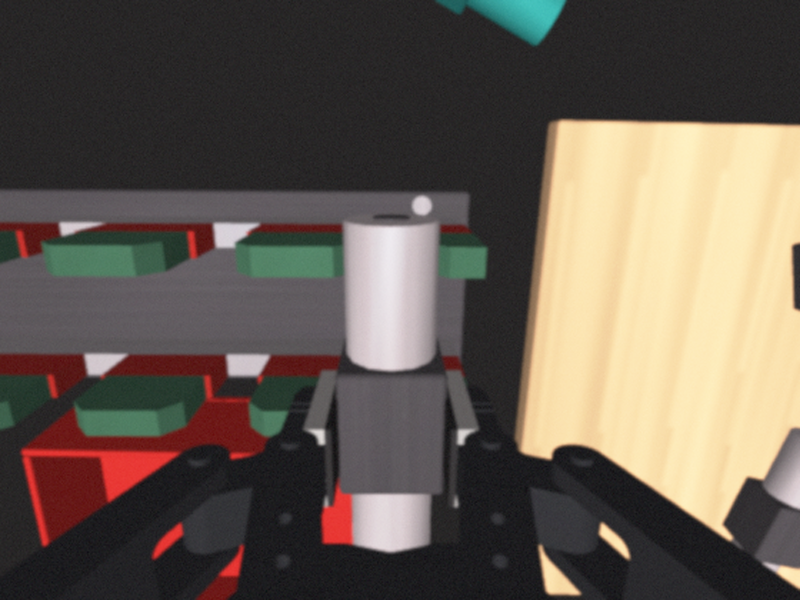

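```bash
python3 - <<'E'
from h import *
import pickle
im=pickle.load(open('w4.pkl','rb'));k=.7
for u,v,z in((469,193,10),(487,245,94),(487,277,94),(238,277,94)):
    print((ray(im,u*k,v*k,z)-ray(im,391*k,v*k,z)).round(1),ray(im,u*k,v*k,z).round(1))
big=cv2.resize(im['color'],None,fx=4,fy=4,interpolation=cv2.INTER_CUBIC)
# pin front & green edges
hsv=cv2.cvtColor(im['color'],cv2.COLOR_BGR2HSV)
for r in(185,190):
    row=hsv[r]; g=(row[:,0]>65)&(row[:,0]<90)&(row[:,1]>80); d=np.flatnonzero(np.diff(g.astype(int))); print(r,(d/k).round(1))
E
```

```text
[-0.7 41.4  0. ] [ 433.  -153.9   10. ]
[-0.6 36.1  0. ] [ 445.2 -159.1   94. ]
[-0.6 36.9  0. ] [ 457.6 -158.2   94. ]
[  0.9 -58.7   0. ] [ 459.1 -253.7   94. ]
185 [ 47.1 171.4 237.1 340.  438.6 484.3]
190 [ 50.  151.4 240.  340.  438.6 484.3]
```

```bash
python3 - <<'E'
from h import *
import pickle
im=pickle.load(open('w4.pkl','rb'));k=.7
print(ray(im,391*k,372*k,160),ray(im,391*k,492*k,160),ray(im,391*k,218*k,156))
E
```

```text
[ 467.06046145 -194.95413183  160.        ] [ 504.43650319 -194.33828307  160.        ] [ 427.40607517 -195.60197523  156.        ]
```

>>> carry_out([
  [0, 0, 0, 0, 0, 25, -1],
  [0, 0, 0, 0, 0, 50, -1],
  [0, 0, 0, 0, 0, 65, -1],
  [0, 0, 0, 0, 0, 75, -1],
  [0, 0, 0, 0, 0, 75, -1],
])

```text
clock: 5.42
position: [484.9, -196.4, 75.7]
ee_rot: [-0.007, 1.0, -0.0, -0.0]
contact_force: [-0.2, -0.8, -2.6]
gripper_width: 28.8
grasp_force: 60.2
```

>>> carry_out([
  [0, 0, 0, 0, 0, 3, -1],
  [0, 0, 0, 0, 0, 5, -1],
  [0, 0, 0, 0, 0, 7, -1],
])

```text
clock: 5.8
position: [485.7, -196.2, 70.6]
ee_rot: [-0.007, 1.0, -0.0, 0.001]
contact_force: [-5.1, 7.2, 17.5]
gripper_width: 29.1
grasp_force: 62.7
```

>>> carry_out([
  [0, 0, 0, 0, 0, -1, 0.2],
  [0, 0, 0, 0, 0, -1, 0.2],
  [0, 0, 0, 0, 0, -1, 0.2],
])

```text
clock: 6.18
position: [485.0, -196.6, 69.9]
ee_rot: [-0.007, 1.0, -0.0, 0.0]
contact_force: [-0.2, -0.4, 0.3]
gripper_width: 51.2
grasp_force: 0.0
```

>>> carry_out([
  [0, 0, 0, 0, 0, -30, 0.4],
  [0, 0, 0, 0, 0, -80, 0.4],
  [0, 0, 0, 0, 0, -125, 0.4],
  [0, 0, 0, 0, 0, -125, 0.4],
])

```text
clock: 6.68
position: [487.2, -197.0, 198.9]
ee_rot: [-0.007, 1.0, -0.001, 0.005]
contact_force: [-0.3, 0.9, 0.5]
gripper_width: 59.5
grasp_force: 0.0
```

```bash
python3 - <<'E'
from h import *
SAG*=0
st(); plan((469,31,175,14.3)); 
im=shot('top'); c=cv2.resize(im['color'][170:270,240:440],None,fx=4,fy=4,interpolation=cv2.INTER_CUBIC); cv2.imwrite('pics/t1.png',c)
E
```

```text
6.67 [ 487.2 -197.   198.9] th 0.82 F [-0.3  0.9  0.5] w 59.5 g 0.0
(469, 31, 175, 14.3) -> [-0.0028, 0.0087, -0.2353] [15.1, 228.3, 23.3] rows 4.0
```

View pics/t1.png

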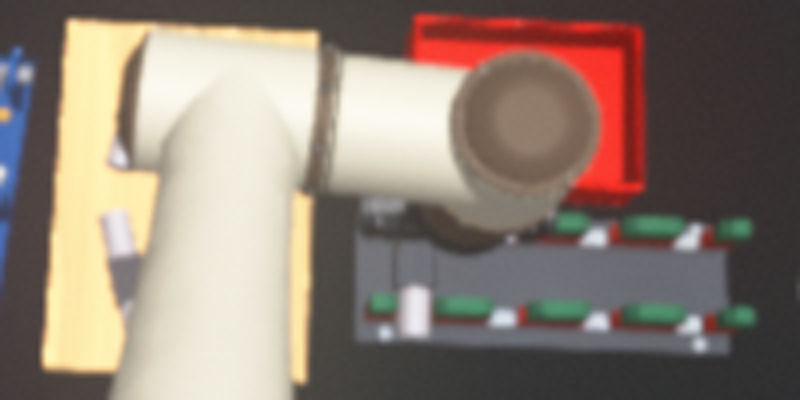

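>>> carry_out([
  [0, 0, -0.06, 4, 57, 6, 0.4],
  [0, 0, -0.12, 8, 114, 12, 0.4],
  [0, 0, -0.18, 12, 171, 18, 0.4],
  [0, 0.0, -0.235, 15, 228, 23, 0.4],
  [0, 0, -0.235, 15, 228, 23, 0.4],
])

```text
clock: 7.35
position: [465.6, 34.0, 170.2]
ee_rot: [-0.127, 0.992, -0.0, -0.002]
contact_force: [-0.0, -0.0, 1.1]
gripper_width: 59.6
grasp_force: 0.0
```

>>> carry_out([
  [0, 0, 0, 0, 0, 0, 0.4],
  [0, 0, 0, 0, 0, 0, 0.4],
])

```text
clock: 7.6
position: [466.5, 30.2, 171.3]
ee_rot: [-0.123, 0.992, -0.0, -0.001]
contact_force: [0.0, -0.7, 0.5]
gripper_width: 60.1
grasp_force: 0.0
```

```bash
cat >> h.py <<'E'
def warp(im,z,x0,x1,y0,y1,s=2):
    "metric top view at height z: rows=x up (x1 top), cols = y (left = y1)"
    pts=np.array([(x1,y1),(x1,y0),(x0,y0),(x0,y1)],float)
    src=np.float32([proj(im,[*p,z]) for p in pts]); W=int((y1-y0)*s);H=int((x1-x0)*s)
    return cv2.warpPerspective(im['color'],cv2.getPerspectiveTransform(src,np.float32([(0,0),(W,0),(W,H),(0,H)])),(W,H))
def pins(im,x0,x1,y0,y1,z=44,s=2):
    w=warp(im,z,x0,x1,y0,y1,s); h=cv2.cvtColor(w,cv2.COLOR_BGR2HSV)
    m=((h[...,1]<60)&(h[...,2]>25)).astype(np.uint8); m=cv2.morphologyEx(m,cv2.MORPH_OPEN,np.ones((5,5)))
    n,l,stt,c=cv2.connectedComponentsWithStats(m)
    for i in range(1,n):
        if stt[i,4]<800: continue
        r=cv2.minAreaRect(np.argwhere(l==i)[:,::-1].astype(np.float32)); b=cv2.boxPoints(r)
        e=b[1]-b[0]; f=b[2]-b[1]; e=e if np.hypot(*e)>np.hypot(*f) else f
        d=np.array([-e[1],-e[0]]); d*=np.sign(d[0])
        print('blob',(x1-r[0][1]/s).round(1) if hasattr(r[0][1],'round') else round(x1-r[0][1]/s,1),round(y1-r[0][0]/s,1),'size',np.round(np.array(r[1])/s,1),'yaw',np.degrees(np.arctan2(d[1],d[0])).round(1))
    return w,m
E
python3 - <<'E'
from h import *
st(); im=shot('wrist'); w,m=pins(im,390,570,-60,110)
cv2.imwrite('pics/w5.png',np.hstack([cv2.resize(im['color'],(453,340)),w]))
E
```

```text
7.6 [466.5  30.2 171.3] th 14.14 F [ 0.  -0.7  0.5] w 60.1 g 0.0
blob 480.2 25.2 size [179.5 169.5] yaw 0.0
blob 560.5 45.2 size [19.  25.5] yaw -180.0
blob 549.4 -28.1 size [19.5 43.9] yaw -13.5
blob 469.8 36.2 size [117.4  28.6] yaw 15.9Traceback (most recent call last):
  File "<stdin>", line 3, in <module>
    return _nx.concatenate(arrs, 1, dtype=dtype, casting=casting)
           ~~~~~~~~~~~~~~~^^^^^^^^^^^^^^^^^^^^^^^^^^^^^^^^^^^^^^^
ValueError: all the input array dimensions except for the concatenation axis must match exactly, but along dimension 0, the array at index 0 has size 340 and the array at index 1 has size 360
```

```bash
python3 - <<'E'
from h import *
SAG*=0
plan((469.3,34.2,38,15.5))
E
```

```text
(469.3, 34.2, 38, 15.5) -> [-0.0001, -0.0008, -0.024] [-3.7, 3.3, 133.5] rows 3.0
```

>>> carry_out([
  [0, 0, -0.024, -3.7, 3.3, 50, 0.4],
  [0, 0, -0.024, -3.7, 3.3, 100, 0.4],
  [0, 0, -0.024, -3.7, 3.3, 133, 0.4],
  [0, 0, -0.024, -3.7, 3.3, 133, 0.4],
  [0, 0, -0.024, -3.7, 3.3, 133, -1],
])

```text
clock: 8.28
position: [470.6, 35.2, 39.9]
ee_rot: [-0.136, 0.991, 0.0, 0.001]
contact_force: [-0.6, -0.4, -0.1]
gripper_width: 43.0
grasp_force: 0.0
```

>>> carry_out([
  [0, 0, 0, 0, 0, 0, -1],
  [0, 0, 0, 0, 0, 0, -1],
  [0, 0, 0, 0, 0, 0, -1],
])

```text
clock: 8.65
position: [470.9, 35.8, 40.7]
ee_rot: [-0.136, 0.991, 0.0, 0.002]
contact_force: [-0.8, -0.9, 7.2]
gripper_width: 28.8
grasp_force: 60.2
```

>>> carry_out([
  [0, 0, 0, 0, 0, -30, -1],
  [0, 0, 0, 0, 0, -70, -1],
  [0, 0, 0, 0, 0, -114, -1],
  [0, 0, 0, 0, 0, -154, -1],
  [0, 0, 0, 0, 0, -154, -1],
])

```text
clock: 9.28
position: [471.1, 36.1, 196.5]
ee_rot: [-0.136, 0.991, 0.001, 0.004]
contact_force: [0.1, 0.2, -2.1]
gripper_width: 28.8
grasp_force: 59.7
```

```bash
python3 - <<'E'
from h import *
SAG*=0
st(); plan((487,-272,155,.8))
E
```

```text
9.28 [471.1  36.1 196.5] th 15.65 F [ 0.1  0.2 -2.1] w 28.8 g 59.7
(487, -272, 155, 0.8) -> [0.0022, 0.0086, 0.2591] [68.2, -301.0, 40.6] rows 5.0
```

>>> carry_out([
  [0, 0.002, 0.06, 13, -60, 5, -1],
  [0, 0.004, 0.12, 27, -120, 10, -1],
  [0, 0.006, 0.18, 41, -180, 18, -1],
  [0, 0.008, 0.24, 55, -240, 28, -1],
  [0, 0.008, 0.259, 68, -301, 40, -1],
])

```text
clock: 9.9
position: [484.1, -273.3, 151.6]
ee_rot: [-0.006, 1.0, -0.0, -0.005]
contact_force: [0.8, 1.0, -1.4]
gripper_width: 28.9
grasp_force: 59.9
```

>>> carry_out([
  [0, 0, 0, 0, 0, 0, -1],
  [0, 0, 0, 0, 0, 0, -1],
  [0, 0, 0, 0, 0, 0, -1],
])

```text
clock: 10.28
position: [485.0, -270.6, 153.0]
ee_rot: [-0.008, 1.0, -0.0, -0.004]
contact_force: [-0.4, 0.0, -1.5]
gripper_width: 28.7
grasp_force: 60.1
```

```bash
python3 - <<'E'
from h import *
SAG*=0
st(); plan((486.5,-272.2,155,.8)); im=shot('wrist'); import pickle; pickle.dump(im,open('w6.pkl','wb'))
s=read_state()['position']
# pin edges: journal near side rows, low-sat bright
hsv=cv2.cvtColor(im['color'],cv2.COLOR_BGR2HSV)
for r in(165,180,200,225,245):
    row=hsv[r]; g=(row[:,1]<50)&(row[:,2]>110); d=np.flatnonzero(np.diff(g.astype(int))); print(r,(d/.7).round(1))
for r in(175,180,185,190):
    row=hsv[r]; g=(row[:,0]>65)&(row[:,0]<90)&(row[:,1]>80); d=np.flatnonzero(np.diff(g.astype(int))); print('green',r,(d/.7).round(1))
E
```

```text
10.28 [ 485.  -270.6  153. ] th 0.88 F [-0.4  0.  -1.5] w 28.7 g 60.1
(486.5, -272.2, 155, 0.8) -> [-0.0007, -0.0082, 0.0014] [-1.5, -1.6, -2.0] rows 1.0
165 [ 60.   74.3 211.4 244.3 342.9 435.7 530.  592.9]
180 [341.4 437.1 538.6 590. ]
200 [342.9 435.7 527.1 587.1]
225 [342.9 434.3]
245 [350.  427.1]
green 175 [  4.3   5.7  10.   11.4  14.3  44.3 167.1 170.  182.9 234.3 340.  438.6
 538.6 594.3 670. ]
green 180 [  2.9   4.3  14.3  15.7  17.1  44.3 167.1 168.6 180.  182.9 184.3 234.3
 340.  438.6 537.1 592.9 601.4 602.9 608.6 610.  675.7]
green 185 [ 45.7 165.7 167.1 168.6 170.  172.9 174.3 177.1 235.7 341.4 438.6 537.1
 592.9 600.  601.4 674.3]
green 190 [ 48.6 164.3 235.7 341.4 438.6 535.7 607.1 672.9]
```

>>> carry_out([
  [0, -0.008, 0, -1.5, -1.5, 20, -1],
  [0, -0.008, 0, -1.5, -1.5, 45, -1],
  [0, -0.008, 0, -1.5, -1.5, 62, -1],
  [0, -0.008, 0, -1.5, -1.5, 75, -1],
  [0, -0.008, 0, -1.5, -1.5, 75, -1],
])

```text
clock: 10.95
position: [485.7, -272.5, 77.4]
ee_rot: [-0.007, 1.0, -0.0, -0.001]
contact_force: [0.7, -1.1, -1.5]
gripper_width: 28.8
grasp_force: 60.1
```

>>> carry_out([
  [0, 0, 0, 0, 0, 2, -1],
  [0, 0, 0, 0, 0, 4, -1],
  [0, 0, 0, 0, 0, 6, -1],
])

```text
clock: 11.32
position: [486.7, -273.2, 73.9]
ee_rot: [-0.007, 1.0, -0.001, 0.001]
contact_force: [-2.0, 6.5, 14.1]
gripper_width: 28.7
grasp_force: 62.1
```

>>> carry_out([
  [0, 0, 0, 0, 0, 0, 0.2],
  [0, 0, 0, 0, 0, 0, 0.2],
  [0, 0, 0, 0, 0, 0, 0.2],
])

```text
clock: 11.7
position: [486.0, -273.5, 72.0]
ee_rot: [-0.007, 1.0, -0.001, 0.0]
contact_force: [-0.2, 0.1, 0.2]
gripper_width: 51.3
grasp_force: 0.0
```

>>> carry_out([
  [0, 0, 0, 0, 0, -30, 0.4],
  [0, 0, 0, 0, 0, -80, 0.4],
  [0, 0, 0, 0, 0, -125, 0.4],
  [0, 0, 0, 0, 0, -125, 0.4],
])

```text
clock: 12.2
position: [488.2, -274.1, 201.3]
ee_rot: [-0.007, 1.0, -0.002, 0.004]
contact_force: [-0.7, 0.2, 0.6]
gripper_width: 59.6
grasp_force: 0.0
```

```bash
python3 - <<'E'
from h import *
SAG*=0
st(); plan((600,10,185,-5),(612,32,175,-11.6))
E
```

```text
12.2 [ 488.2 -274.1  201.3] th 0.81 F [-0.7  0.2  0.6] w 59.6 g 0.0
(600, 10, 185, -5) -> [-0.0038, 0.009, 0.1015] [-115.7, 282.6, 16.2] rows 5.0
(612, 32, 175, -11.6) -> [0.0, 0.0, 0.1152] [-10.0, 23.0, 10.0] rows 1.0
```

>>> carry_out([
  [-0.001, 0.002, 0.02, -23, 57, 3, 0.4],
  [-0.002, 0.004, 0.04, -46, 113, 6, 0.4],
  [-0.004, 0.006, 0.06, -69, 170, 10, 0.4],
  [-0.004, 0.009, 0.08, -92, 226, 13, 0.4],
  [-0.004, 0.009, 0.102, -116, 283, 16, 0.4],
])

```text
clock: 12.82
position: [598.0, 13.0, 179.5]
ee_rot: [0.045, 0.999, 0.001, -0.005]
contact_force: [0.0, -0.7, -0.5]
gripper_width: 60.0
grasp_force: 0.0
```

>>> carry_out([
  [0, 0, 0.115, -10, 23, 10, 0.4],
  [0, 0, 0.115, -10, 23, 10, 0.4],
  [0, 0, 0.115, -10, 23, 10, 0.4],
])

```text
clock: 13.2
position: [609.3, 32.8, 169.9]
ee_rot: [0.101, 0.995, 0.001, -0.005]
contact_force: [-0.4, 0.2, 0.5]
gripper_width: 60.1
grasp_force: 0.0
```

```bash
python3 - <<'E'
from h import *
SAG*=0
st(); im=shot('wrist'); w,m=pins(im,520,700,-50,110)
plan((616.5,33,38,-11.6))
cv2.imwrite('pics/w7.png',im['color'])
E
```

```text
13.2 [609.3  32.8 169.9] th -11.61 F [-0.4  0.2  0.5] w 60.1 g 0.0
blob 610.2 96.5 size [179.5  27. ] yaw 0.0
blob 691.2 13.5 size [ 17.5 122. ] yaw -180.0
blob 620.9 36.4 size [ 28.6 117.7] yaw -12.0
(616.5, 33, 38, -11.6) -> [0.001, -0.01, -0.001] [-8.1, 1.9, 132.4] rows 3.0
```

>>> carry_out([
  [0, -0.01, 0, -10, 4, 50, 0.4],
  [0, -0.01, 0, -10, 4, 100, 0.4],
  [0, -0.01, 0.005, -10, 4, 132, 0.4],
  [0, -0.01, 0.005, -10, 4, 132, 0.4],
  [0, -0.01, 0.005, -10, 4, 132, -1],
])

```text
clock: 13.88
position: [620.6, 35.3, 40.4]
ee_rot: [0.104, 0.995, 0.001, 0.002]
contact_force: [0.5, 0.2, -0.4]
gripper_width: 42.9
grasp_force: 0.0
```

>>> carry_out([
  [0, 0, 0, 0, 0, 0, -1],
  [0, 0, 0, 0, 0, 0, -1],
  [0, 0, 0, 0, 0, 0, -1],
])

```text
clock: 14.25
position: [621.0, 35.9, 41.2]
ee_rot: [0.104, 0.995, 0.001, 0.003]
contact_force: [-0.6, -1.2, 6.6]
gripper_width: 28.6
grasp_force: 61.6
```

>>> carry_out([
  [0, 0, 0, 0, 0, -30, -1],
  [0, 0, 0, 0, 0, -70, -1],
  [0, 0, 0, 0, 0, -114, -1],
  [0, 0, 0, 0, 0, -154, -1],
  [0, 0, 0, 0, 0, -154, -1],
])

```text
clock: 14.88
position: [621.0, 36.1, 197.1]
ee_rot: [0.104, 0.995, 0.002, 0.005]
contact_force: [-0.1, 0.9, -2.1]
gripper_width: 29.2
grasp_force: 60.7
```

```bash
python3 - <<'E'
from h import *
SAG*=0
st(); plan((550,-200,180,-3),(488,-348,155,.8))
E
```

```text
14.88 [621.   36.1 197.1] th -11.9 F [-0.1  0.9 -2.1] w 29.2 g 60.7
(550, -200, 180, -3) -> [0.0048, 0.0091, -0.1554] [20.9, -245.7, 15.6] rows 4.0
(488, -348, 155, 0.8) -> [0.0, 0.0, -0.0663] [54.2, -151.0, 25.0] rows 3.0
```

>>> carry_out([
  [0.001, 0.002, -0.04, 5, -60, 4, -1],
  [0.002, 0.004, -0.08, 10, -120, 8, -1],
  [0.004, 0.007, -0.12, 15, -180, 12, -1],
  [0.005, 0.009, -0.155, 21, -246, 16, -1],
  [0.005, 0.009, -0.155, 21, -246, 16, -1],
])

```text
clock: 15.5
position: [544.9, -203.8, 174.3]
ee_rot: [0.03, 1.0, -0.001, -0.006]
contact_force: [0.8, 0.5, -2.8]
gripper_width: 28.9
grasp_force: 60.7
```

>>> carry_out([
  [0, 0, -0.02, 18, -50, 8, -1],
  [0, 0, -0.04, 36, -100, 16, -1],
  [0, 0, -0.066, 54, -151, 25, -1],
  [0, 0, -0.066, 54, -151, 25, -1],
  [0, 0, -0.066, 54, -151, 25, -1],
])

```text
clock: 16.12
position: [485.5, -348.2, 151.3]
ee_rot: [-0.006, 1.0, -0.001, -0.005]
contact_force: [1.3, -0.9, -2.8]
gripper_width: 28.6
grasp_force: 60.7
```

```bash
cat > al.py <<'E'
from h import *
SAG*=0
def edges(tg):
    st(); plan(tg); im=shot('wrist')
    hsv=cv2.cvtColor(im['color'],cv2.COLOR_BGR2HSV)
    for r in(180,200,225):
        row=hsv[r]; g=(row[:,1]<50)&(row[:,2]>110); d=np.flatnonzero(np.diff(g.astype(int))); print(r,(d/.7).round(1))
    for r in(180,190):
        row=hsv[r]; g=(row[:,0]>65)&(row[:,0]<90)&(row[:,1]>80); d=np.flatnonzero(np.diff(g.astype(int))); print('green',r,(d/.7).round(1))
    return im
E
python3 -c "
from al import *
im=edges((488,-348.5,153,.8)); cv2.imwrite('pics/w8.png',im['color'])"
```

```text
16.12 [ 485.5 -348.2  151.3] th 0.71 F [ 1.3 -0.9 -2.8] w 28.6 g 60.7
(488, -348.5, 153, 0.8) -> [-0.0014, -0.0097, -0.0015] [-2.5, -0.4, -1.8] rows 1.0
180 [ 57.1 207.1 235.7 341.4 437.1 544.3 595.7 735.7 774.3]
200 [ 24.3  75.7 182.9 517.1 538.6 590.  601.4 675.7 698.6 767.1]
225 [ 37.1  74.3 188.6 514.3 535.7 567.1 568.6 600.  604.3 670.  715.7 740.
 741.4 744.3 745.7 778.6]
green 180 [ 97.1 171.4 172.9 181.4 182.9 185.7 237.1 340.  438.6 542.9 597.1 610.
 611.4 612.9 614.3 734.3 777.1 780.  781.4 792.9 794.3]
green 190 [100.  171.4 238.6 341.4 438.6 541.4 612.9 731.4 794.3]
```

View pics/w8.png

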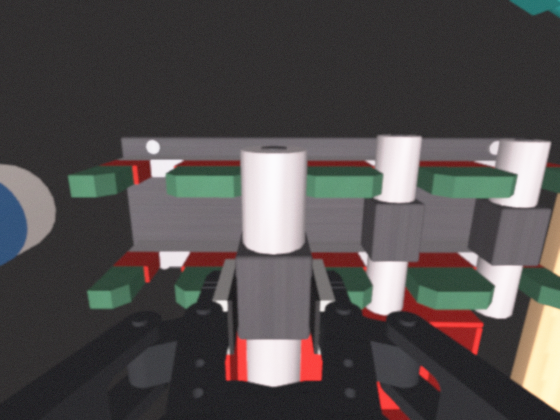

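```bash
python3 - <<'E'
from h import *
im=shot('wrist')
c=np.array([487,-310]);x=q(.8).apply([-1,0,0])[:2];y=q(.8).apply([0,1,0])[:2]
P=lambda a,b,z:proj(im,[*(c+x*a+y*b),z]).round(0)
for s in(38,114):
  for z,r in((64.5,13),(44.5,10.4)):
    print(s,z,'near end top',P(-58,s,z+r),'edges',P(-50,s-r,z)[0],P(-50,s+r,z)[0],'hub top near',P(-19,s-15,z+15),P(-19,s+15,z+15),'hub far',P(19,s-15,z+15),P(19,s+15,z+15),'far end',P(58,s,z+r))
cv2.imwrite('pics/w9.png',cv2.resize(im['color'][120:330,340:560],None,fx=3.6,fy=2.85,interpolation=cv2.INTER_CUBIC))
E
```

```text
38 64.5 near end top [404. 138.] edges 374.0 416.0 hub top near [373. 204.] [423. 204.] hub far [368. 263.] [416. 263.] far end [385. 315.]
38 44.5 near end top [391. 135.] edges 370.0 401.0 hub top near [365. 196.] [411. 196.] hub far [361. 250.] [404. 250.] far end [376. 297.]
114 64.5 near end top [537. 138.] edges 498.0 540.0 hub top near [500. 204.] [550. 205.] hub far [489. 263.] [537. 263.] far end [499. 315.]
114 44.5 near end top [511. 135.] edges 483.0 514.0 hub top near [481. 196.] [527. 196.] hub far [472. 250.] [515. 250.] far end [480. 297.]
```

>>> carry_out([
  [0, -0.01, 0, -2, 0, 20, -1],
  [0, -0.01, 0, -2, 0, 45, -1],
  [0, -0.01, 0, -2, 0, 62, -1],
  [0, -0.01, 0, -2, 0, 74, -1],
  [0, -0.01, 0, -2, 0, 74, -1],
])

```text
clock: 16.85
position: [486.9, -348.5, 77.4]
ee_rot: [-0.007, 1.0, -0.001, -0.0]
contact_force: [-0.7, -0.6, -0.3]
gripper_width: 29.1
grasp_force: 60.7
```

>>> carry_out([
  [0, 0, 0, 0, 0, 2, -1],
  [0, 0, 0, 0, 0, 4, -1],
  [0, 0, 0, 0, 0, 6, -1],
])

```text
clock: 17.23
position: [487.8, -348.9, 74.2]
ee_rot: [-0.007, 1.0, -0.002, 0.002]
contact_force: [-2.5, 6.5, 11.2]
gripper_width: 28.6
grasp_force: 62.4
```

>>> carry_out([
  [0, 0, 0, 0, 0, 0, 0.2],
  [0, 0, 0, 0, 0, 0, 0.2],
  [0, 0, 0, 0, 0, 0, 0.2],
  [0, 0, 0, 0, 0, 0, 0.2],
  [0, 0, 0, 0, 0, 0, 0.2],
])

```text
clock: 17.85
position: [487.0, -349.0, 72.0]
ee_rot: [-0.006, 1.0, -0.001, 0.001]
contact_force: [0.2, -0.3, 0.2]
gripper_width: 51.2
grasp_force: 0.0
```

>>> carry_out([
  [0, 0, 0, 0, 0, -30, 0.4],
  [0, 0, 0, 0, 0, -80, 0.4],
  [0, 0, 0, 0, 0, -130, 0.4],
  [0, 0, 0, 0, 0, -180, 0.4],
  [0, 0, 0, 0, 0, -180, 0.4],
])

```text
clock: 18.48
position: [488.8, -349.6, 257.5]
ee_rot: [-0.007, 1.0, -0.004, 0.006]
contact_force: [0.1, -0.4, -0.1]
gripper_width: 60.2
grasp_force: 0.0
```

```bash
python3 - <<'E'
from h import *
SAG*=0
st(); plan((460,-80,270,.8),(430,200,270,-5),(420,305,270,-5))
im=shot('wrist'); cv2.imwrite('pics/w10.png',im['color'])
c=np.array([487,-310]);x=q(.8).apply([-1,0,0])[:2];y=q(.8).apply([0,1,0])[:2]
# mean colour difference check: edges of the journals near end
hsv=cv2.cvtColor(im['color'],cv2.COLOR_BGR2HSV)
for s in(-38,38,114):
  p=proj(im,[*(c+x*-53+y*s),64.5+13]); r=int(p[1])+3; row=hsv[r]; g=(row[:,1]<50)&(row[:,2]>120); print(s,p.round(),np.flatnonzero(np.diff(g.astype(int))))
E
```

```text
18.48 [ 488.8 -349.6  257.5] th 0.76 F [ 0.1 -0.4 -0.1] w 60.2 g 0.0
(460, -80, 270, 0.8) -> [-0.0075, 0.011, -0.0006] [25.0, 269.9, -14.8] rows 5.0
(430, 200, 270, -5) -> [0.0, 0.0, 0.1012] [26.1, 280.4, 0.0] rows 5.0
(420, 305, 270, -5) -> [0.0, 0.0, 0.0] [19.1, 103.7, 0.0] rows 2.0
-38 [275. 126.] [182 194 262 291 346 377 432 463]
38 [364. 126.] [182 194 262 291 346 377 432 463]
114 [453. 126.] [182 194 261 291 346 377 431 463]
```

>>> carry_out([
  [0, 0.002, 0, 5, 54, -3, 0.4],
  [-0.002, 0.004, 0, 10, 108, -6, 0.4],
  [-0.004, 0.007, 0, 15, 162, -9, 0.4],
  [-0.006, 0.009, 0, 20, 216, -12, 0.4],
  [-0.007, 0.011, 0, 25, 270, -15, 0.4],
])

```text
clock: 19.15
position: [457.2, -77.2, 265.0]
ee_rot: [-0.006, 1.0, 0.002, -0.006]
contact_force: [0.4, 0.6, -0.6]
gripper_width: 59.8
grasp_force: 0.0
```

>>> carry_out([
  [0, 0, 0.02, 5, 56, 0, 0.4],
  [0, 0, 0.04, 10, 112, 0, 0.4],
  [0, 0, 0.06, 15, 168, 0, 0.4],
  [0, 0, 0.08, 20, 224, 0, 0.4],
  [0, 0, 0.101, 26, 280, 0, 0.4],
])

```text
clock: 19.77
position: [427.6, 202.2, 266.6]
ee_rot: [0.044, 0.999, 0.001, -0.006]
contact_force: [0.5, -0.3, 0.7]
gripper_width: 59.6
grasp_force: 0.0
```

>>> carry_out([
  [0, 0, 0, 10, 52, 0, 0.4],
  [0, 0, 0, 19, 104, 0, 0.4],
  [0, 0, 0, 19, 104, 0, 0.4],
  [0, 0, 0, 19, 104, 0, 0.4],
])

```text
clock: 20.27
position: [418.4, 305.6, 267.1]
ee_rot: [0.044, 0.999, 0.001, -0.006]
contact_force: [-0.7, -0.0, -0.0]
gripper_width: 59.9
grasp_force: 0.0
```

```bash
python3 - <<'E'
from h import *
import pickle
st(); im=shot('wrist'); pickle.dump(im,open('wc.pkl','wb'))
c=np.array([483,308.]);x=q(-5).apply([-1,0,0])[:2];y=q(-5).apply([0,1,0])[:2]
big=cv2.resize(im['color'],(800,600),interpolation=cv2.INTER_CUBIC)
for a in(-41,-29,29,41):
  for s in(-114,-38,38,114):
    for e in(-18.5,18.5):
      p=proj(im,[*(c+x*a+y*(s+e)),54])/.7; cv2.circle(big,tuple(np.round(p*8).astype(int)),14,(0,0,255),-1,shift=3)
for a in(-55,190):
  for b in(-170,170):
      p=proj(im,[*(c+x*a+y*b),10])/.7; cv2.circle(big,tuple(np.round(p*8).astype(int)),24,(0,255,0),-1,shift=3); print(p)
cv2.imwrite('pics/wc.png',big)
E
```

```text
20.27 [418.4 305.6 267.1] th -5.03 F [-0.7 -0.  -0. ] w 59.9 g 0.0
[183.40945746 263.01090142]
[613.25201839 262.9944815 ]
[214.43781723 521.48054565]
[579.72460557 521.12855573]
```

View pics/wc.png

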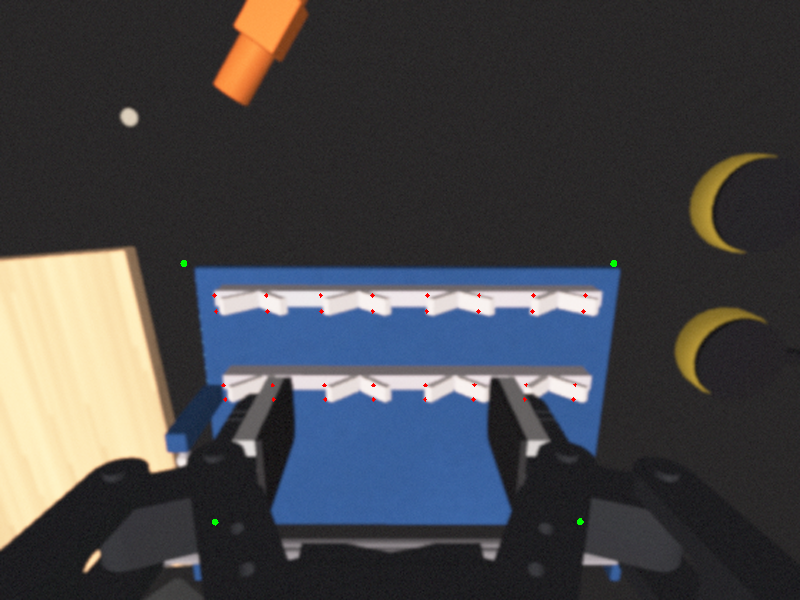

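```bash
python3 - <<'E'
from h import *
SAG*=0
plan((440,30,240,-2),(485.7,-196.3,160,.8))
E
```

```text
(440, 30, 240, -2) -> [0.0019, -0.0114, -0.0538] [-46.0, -272.2, 26.5] rows 5.0
(485.7, -196.3, 160, 0.8) -> [0.0, 0.0, -0.0489] [-53.6, -224.6, 80.0] rows 4.0
```

>>> carry_out([
  [0, -0.003, -0.01, -9, -54, 5, 0.4],
  [0, -0.005, -0.02, -18, -109, 10, 0.4],
  [0.001, -0.008, -0.03, -27, -163, 15, 0.4],
  [0.002, -0.011, -0.042, -37, -218, 20, 0.4],
  [0.002, -0.011, -0.054, -46, -272, 26, 0.4],
])

```text
clock: 20.95
position: [439.8, 28.2, 241.2]
ee_rot: [0.018, 1.0, 0.001, 0.001]
contact_force: [0.7, -0.1, -0.4]
gripper_width: 59.8
grasp_force: 0.0
```

>>> carry_out([
  [0, 0, -0.012, -13, -56, 10, 0.4],
  [0, 0, -0.024, -27, -112, 30, 0.4],
  [0, 0, -0.036, -40, -168, 55, 0.4],
  [0, 0, -0.049, -54, -225, 80, 0.4],
  [0, 0, -0.049, -54, -225, 80, 0.4],
])

```text
clock: 21.58
position: [484.7, -199.3, 158.2]
ee_rot: [-0.003, 1.0, 0.001, -0.002]
contact_force: [-0.2, 0.5, 0.1]
gripper_width: 60.1
grasp_force: 0.0
```

>>> carry_out([
  [0, 0, 0, 0, 0, 0, 0.4],
  [0, 0, 0, 0, 0, 0, 0.4],
])

```text
clock: 21.82
position: [486.9, -194.8, 161.7]
ee_rot: [-0.008, 1.0, 0.001, 0.001]
contact_force: [0.2, 0.2, -0.2]
gripper_width: 59.9
grasp_force: 0.0
```

```bash
python3 -c "
from al import *
edges((485.5,-196.3,73,.8))"
```

```text
21.82 [ 486.9 -194.8  161.7] th 0.9 F [ 0.2  0.2 -0.2] w 59.9 g 0.0
(485.5, -196.3, 73, 0.8) -> [0.0016, 0.0029, 0.0017] [1.7, -1.7, 88.7] rows 2.0
180 [ 20.   58.6 190.  240.  357.1 414.3]
200 []
225 []
green 180 [ 60.  171.4 172.9 174.3 241.4 352.9 421.4 477.1]
green 190 []
```

>>> carry_out([
  [0, 0.002, 0, 1.5, -1.7, 40, 0.4],
  [0, 0.002, 0, 1.5, -1.7, 75, 0.4],
  [0, 0.002, 0, 1.5, -1.7, 88, 0.4],
  [0, 0.002, 0, 1.5, -1.7, 88, 0.4],
  [0, 0.002, 0, 1.5, -1.7, 88, -1],
])

```text
clock: 22.5
position: [486.9, -196.8, 74.3]
ee_rot: [-0.008, 1.0, 0.001, 0.001]
contact_force: [0.0, 0.6, 0.3]
gripper_width: 42.9
grasp_force: 0.0
```

>>> carry_out([
  [0, 0, 0, 0, 0, 0, -1],
  [0, 0, 0, 0, 0, 0, -1],
  [0, 0, 0, 0, 0, 0, -1],
])

```text
clock: 22.88
position: [486.7, -196.2, 74.3]
ee_rot: [-0.007, 1.0, 0.001, 0.001]
contact_force: [-1.2, 5.8, 3.3]
gripper_width: 28.6
grasp_force: 61.5
```

>>> carry_out([
  [0, 0, 0, 0, 0, -20, -1],
  [0, 0, 0, 0, 0, -50, -1],
  [0, 0, 0, 0, 0, -90, -1],
  [0, 0, 0, 0, 0, -120, -1],
  [0, 0, 0, 0, 0, -120, -1],
])

```text
clock: 23.5
position: [487.0, -197.3, 195.6]
ee_rot: [-0.007, 1.0, 0.001, 0.003]
contact_force: [-1.3, 0.4, -2.1]
gripper_width: 28.6
grasp_force: 60.9
```

```bash
python3 -c "
from al import *
st();plan((460,20,200,-2),(475.9,199.1,150,-5))"
```

```text
23.5 [ 487.  -197.3  195.6] th 0.84 F [-1.3  0.4 -2.1] w 28.6 g 60.9
(460, 20, 200, -2) -> [0.0012, 0.0061, 0.0496] [23.8, 217.7, -4.3] rows 4.0
(475.9, 199.1, 150, -5) -> [0.0, 0.0, 0.0524] [-9.6, 179.5, 50.0] rows 3.0
```

```bash
python3 -c "
from al import *
plan((460,20,200,-2),(470,220,190,-5),(489.2,350.5,150,-5))"
```

```text
(460, 20, 200, -2) -> [0.0012, 0.0061, 0.0496] [23.8, 217.7, -4.3] rows 4.0
(470, 220, 190, -5) -> [0.0, 0.0, 0.0524] [-3.0, 200.2, 10.0] rows 4.0
(489.2, 350.5, 150, -5) -> [0.0, 0.0, 0.0] [-7.8, 131.7, 40.0] rows 3.0
```

>>> carry_out([
  [0, 0.001, 0.012, 6, 54, -1, -1],
  [0, 0.003, 0.024, 12, 109, -2, -1],
  [0, 0.004, 0.036, 18, 163, -3, -1],
  [0.001, 0.006, 0.05, 24, 218, -4, -1],
  [0.001, 0.006, 0.05, 24, 218, -4, -1],
])

```text
clock: 24.12
position: [457.4, 23.3, 196.1]
ee_rot: [0.015, 1.0, 0.0, -0.004]
contact_force: [0.4, -0.4, -2.2]
gripper_width: 28.4
grasp_force: 61.1
```

>>> carry_out([
  [0, 0, 0.013, -1, 50, 2, -1],
  [0, 0, 0.026, -2, 100, 4, -1],
  [0, 0, 0.04, -3, 150, 6, -1],
  [0, 0, 0.052, -3, 200, 10, -1],
  [0, 0, 0.052, -3, 200, 10, -1],
])

```text
clock: 24.75
position: [468.3, 221.9, 185.4]
ee_rot: [0.042, 0.999, -0.0, -0.004]
contact_force: [-0.1, -1.0, -3.0]
gripper_width: 28.6
grasp_force: 61.2
```

>>> carry_out([
  [0, 0, 0, -3, 44, 13, -1],
  [0, 0, 0, -6, 88, 26, -1],
  [0, 0, 0, -8, 131, 38, -1],
  [0, 0, 0, -8, 131, 38, -1],
  [0, 0, 0, -8, 131, 38, -1],
])

```text
clock: 25.38
position: [487.4, 348.3, 148.2]
ee_rot: [0.044, 0.999, -0.001, -0.004]
contact_force: [-0.3, -0.1, -1.6]
gripper_width: 28.7
grasp_force: 61.2
```

```bash
python3 -c "
from al import *
st();plan((489.2,350.5,130,-5)); im=shot('wrist'); cv2.imwrite('pics/wd.png',cv2.resize(im['color'],(800,600),interpolation=cv2.INTER_CUBIC)); import pickle; pickle.dump(im,open('wd.pkl','wb'))"
```

```text
25.38 [487.4 348.3 148.2] th -5.07 F [-0.3 -0.1 -1.6] w 28.7 g 61.2
(489.2, 350.5, 130, -5) -> [-0.002, -0.0087, -0.0013] [-1.8, 2.4, 18.2] rows 1.0
```

View pics/wd.png

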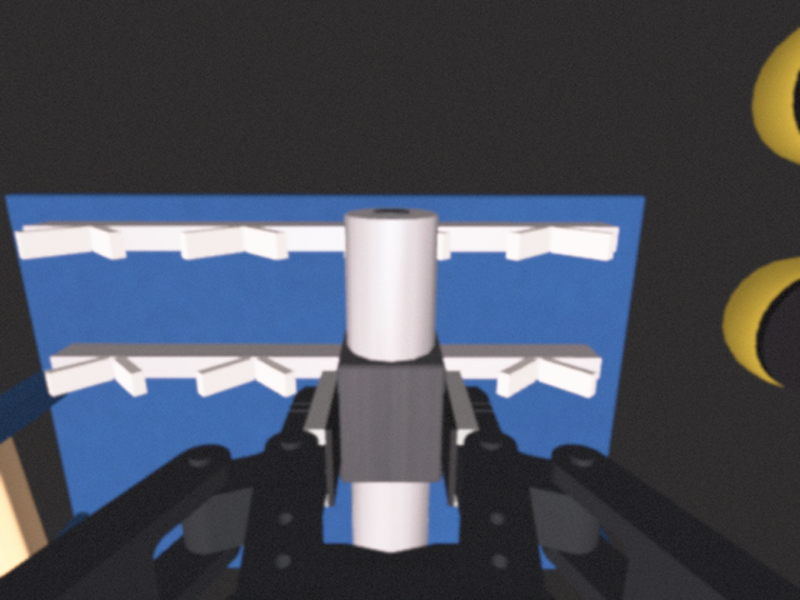

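>>> carry_out([
  [0, -0.008, 0, -2, 3.2, 25, -1],
  [0, -0.008, 0, -2, 3.2, 55, -1],
  [0, -0.008, 0, -2, 3.2, 72, -1],
  [0, -0.008, 0, -2, 3.2, 82, -1],
  [0, -0.008, 0, -2, 3.2, 82, -1],
])

```text
clock: 26.05
position: [489.4, 352.8, 67.1]
ee_rot: [0.044, 0.999, -0.0, 0.001]
contact_force: [0.6, 0.0, -2.3]
gripper_width: 28.6
grasp_force: 61.2
```

>>> carry_out([
  [0, 0, 0, 0, 0, 2, -1],
  [0, 0, 0, 0, 0, 4, -1],
  [0, 0, 0, 0, 0, 6, -1],
  [0, 0, 0, 0, 0, 8, -1],
])

```text
clock: 26.55
position: [489.7, 353.1, 61.8]
ee_rot: [0.043, 0.999, -0.0, 0.001]
contact_force: [-4.8, -4.5, 16.7]
gripper_width: 28.5
grasp_force: 63.7
```

>>> carry_out([
  [0, 0, 0, 0, 0, -1, 0.2],
  [0, 0, 0, 0, 0, -1, 0.2],
  [0, 0, 0, 0, 0, -1, 0.2],
  [0, 0, 0, 0, 0, -1, 0.2],
])

```text
clock: 27.05
position: [489.3, 353.3, 60.1]
ee_rot: [0.044, 0.999, 0.0, 0.001]
contact_force: [-0.0, 0.1, -0.5]
gripper_width: 51.4
grasp_force: 0.0
```

>>> carry_out([
  [0, 0, 0, 0, 0, -30, 0.4],
  [0, 0, 0, 0, 0, -80, 0.4],
  [0, 0, 0, 0, 0, -130, 0.4],
  [0, 0, 0, 0, 0, -140, 0.4],
  [0, 0, 0, 0, 0, -140, 0.4],
])

```text
clock: 27.68
position: [489.1, 353.3, 200.6]
ee_rot: [0.044, 0.999, 0.001, 0.001]
contact_force: [0.5, -0.3, -0.6]
gripper_width: 59.8
grasp_force: 0.0
```

```bash
python3 -c "
from al import *
st();im=shot('wrist')
hsv=cv2.cvtColor(im['color'],cv2.COLOR_BGR2HSV)
for r in(170,180,190):
    row=hsv[r]; g=(row[:,1]<50)&(row[:,2]>110); print(r,(np.flatnonzero(np.diff(g.astype(int)))/.7).round(1))
cv2.imwrite('pics/we.png',im['color'])
plan((460,80,210,-2),(460,-180,205,.8),(486.5,-273,160,.8))"
```

```text
27.68 [489.1 353.3 200.6] th -5.0 F [ 0.5 -0.3 -0.6] w 59.8 g 0.0
170 [362.9 407.1]
180 [372.9 395.7]
190 [354.3 355.7 357.1 358.6 360.  374.3 375.7 404.3]
(460, 80, 210, -2) -> [-0.0007, -0.0002, -0.0527] [4.6, -274.3, -10.6] rows 5.0
(460, -180, 205, 0.8) -> [0.0, 0.0, -0.0489] [-9.1, -259.8, 5.0] rows 5.0
(486.5, -273, 160, 0.8) -> [0.0, 0.0, 0.0] [-25.2, -93.4, 45.0] rows 2.0
```

>>> carry_out([
  [0, 0, -0.01, 1, -55, -2, 0.4],
  [0, 0, -0.02, 2, -110, -4, 0.4],
  [0, 0, -0.03, 3, -165, -6, 0.4],
  [0, 0, -0.042, 4, -220, -8, 0.4],
  [0, 0, -0.053, 5, -274, -10, 0.4],
])

```text
clock: 28.35
position: [458.9, 78.6, 208.3]
ee_rot: [0.017, 1.0, -0.001, -0.001]
contact_force: [0.7, -0.2, -0.1]
gripper_width: 59.9
grasp_force: 0.0
```

>>> carry_out([
  [0, 0, -0.01, -2, -52, 1, 0.4],
  [0, 0, -0.02, -4, -104, 2, 0.4],
  [0, 0, -0.03, -6, -156, 3, 0.4],
  [0, 0, -0.04, -8, -208, 4, 0.4],
  [0, 0, -0.049, -9, -260, 5, 0.4],
])

```text
clock: 28.98
position: [459.3, -181.0, 203.1]
ee_rot: [-0.008, 1.0, 0.0, -0.001]
contact_force: [1.3, 0.3, -0.1]
gripper_width: 59.8
grasp_force: 0.0
```

>>> carry_out([
  [0, 0, 0, -12, -47, 22, 0.4],
  [0, 0, 0, -25, -93, 45, 0.4],
  [0, 0, 0, -25, -93, 45, 0.4],
  [0, 0, 0, -25, -93, 45, 0.4],
  [0, 0, 0, -25, -93, 45, 0.4],
])

```text
clock: 29.6
position: [486.7, -271.2, 160.4]
ee_rot: [-0.008, 1.0, 0.0, 0.001]
contact_force: [-0.7, 0.0, -0.2]
gripper_width: 60.1
grasp_force: 0.0
```

```bash
python3 -c "
from al import *
edges((486.5,-273,74,.8))"
```

```text
29.6 [ 486.7 -271.2  160.4] th 0.93 F [-0.7  0.  -0.2] w 60.1 g 0.0
(486.5, -273, 74, 0.8) -> [0.0001, 0.0013, 0.0022] [0.4, -1.8, 86.4] rows 2.0
180 [191.4 241.4 358.6 417.1]
200 []
225 []
green 180 [  2.9  58.6 172.9 174.3 178.6 241.4 354.3 422.9 534.3 594.3 667.1]
green 190 []
```

>>> carry_out([
  [0, 0, 0, 0, -1.4, 40, 0.4],
  [0, 0, 0, 0, -1.4, 75, 0.4],
  [0, 0, 0, 0, -1.4, 87, 0.4],
  [0, 0, 0, 0, -1.4, 87, 0.4],
  [0, 0, 0, 0, -1.4, 87, -1],
])

```text
clock: 30.28
position: [488.2, -273.6, 74.8]
ee_rot: [-0.008, 1.0, -0.0, 0.002]
contact_force: [-0.3, 1.2, 0.1]
gripper_width: 42.6
grasp_force: 0.0
```

>>> carry_out([
  [0, 0, 0, 0, 0, 0, -1],
  [0, 0, 0, 0, 0, 0, -1],
  [0, 0, 0, 0, 0, 0, -1],
])

```text
clock: 30.65
position: [488.0, -272.3, 75.1]
ee_rot: [-0.007, 1.0, 0.001, 0.002]
contact_force: [-0.2, 7.9, 5.8]
gripper_width: 28.4
grasp_force: 63.0
```

>>> carry_out([
  [0, 0, 0, 0, 0, -20, -1],
  [0, 0, 0, 0, 0, -50, -1],
  [0, 0, 0, 0, 0, -90, -1],
  [0, 0, 0, 0, 0, -120, -1],
  [0, 0, 0, 0, 0, -120, -1],
])

```text
clock: 31.28
position: [488.3, -274.0, 196.6]
ee_rot: [-0.007, 1.0, -0.001, 0.004]
contact_force: [-0.3, 0.3, -1.7]
gripper_width: 28.8
grasp_force: 62.1
```

```bash
python3 -c "
from al import *
st();plan((465,20,205,-2),(480,300,200,-5),(496,426.3,150,-5))"
```

```text
31.27 [ 488.3 -274.   196.6] th 0.85 F [-0.3  0.3 -1.7] w 28.8 g 62.1
(465, 20, 205, -2) -> [-0.0017, 0.0085, 0.0498] [18.8, 294.3, -9.2] rows 5.0
(480, 300, 200, -5) -> [0.0, 0.0, 0.0524] [-5.2, 280.4, 5.0] rows 5.0
(496, 426.3, 150, -5) -> [0.0, 0.0, 0.0] [-4.9, 127.2, 50.0] rows 3.0
```

>>> carry_out([
  [0, 0.002, 0.01, 4, 58, -2, -1],
  [0, 0.004, 0.02, 8, 117, -4, -1],
  [0, 0.006, 0.03, 12, 176, -6, -1],
  [-0.001, 0.008, 0.04, 15, 235, -8, -1],
  [-0.002, 0.008, 0.05, 19, 294, -9, -1],
])

```text
clock: 31.9
position: [462.4, 21.8, 201.4]
ee_rot: [0.018, 1.0, 0.001, -0.004]
contact_force: [0.6, 0.2, -1.4]
gripper_width: 28.9
grasp_force: 62.1
```

>>> carry_out([
  [0, 0, 0.01, -1, 56, 1, -1],
  [0, 0, 0.02, -2, 112, 2, -1],
  [0, 0, 0.03, -3, 168, 3, -1],
  [0, 0, 0.04, -4, 224, 4, -1],
  [0, 0, 0.052, -5, 280, 5, -1],
])

```text
clock: 32.52
position: [477.4, 301.2, 196.4]
ee_rot: [0.044, 0.999, 0.0, -0.004]
contact_force: [0.8, 0.4, -1.9]
gripper_width: 28.3
grasp_force: 62.0
```

>>> carry_out([
  [0, 0, 0, -2, 42, 16, -1],
  [0, 0, 0, -4, 84, 32, -1],
  [0, 0, 0, -5, 127, 50, -1],
  [0, 0, 0, -5, 127, 50, -1],
  [0, 0, 0, -5, 127, 50, -1],
])

```text
clock: 33.15
position: [493.4, 425.3, 146.6]
ee_rot: [0.044, 0.999, -0.0, -0.004]
contact_force: [-0.5, -0.3, -2.2]
gripper_width: 28.6
grasp_force: 62.0
```

```bash
python3 -c "
from al import *
edges((496,426.3,150,-5))"
```

```text
33.15 [493.4 425.3 146.6] th -5.0 F [-0.5 -0.3 -2.2] w 28.6 g 62.0
(496, 426.3, 150, -5) -> [-0.0006, -0.0085, 0.0001] [-2.5, 1.3, -3.4] rows 1.0
180 [ 12.9  51.4  95.7 120.  175.7 282.9 338.6 447.1]
200 [202.9 247.1 345.7 434.3]
225 [192.9 198.6 200.  204.3 210.  211.4 215.7 218.6 220.  231.4 232.9 244.3
 345.7 434.3]
green 180 []
green 190 []
```

>>> carry_out([
  [0, -0.008, 0, -2, 0.3, 25, -1],
  [0, -0.008, 0, -2, 0.3, 55, -1],
  [0, -0.008, 0, -2, 0.3, 70, -1],
  [0, -0.008, 0, -2, 0.3, 80, -1],
  [0, -0.008, 0, -2, 0.3, 80, -1],
])

```text
clock: 33.83
position: [495.5, 426.1, 67.8]
ee_rot: [0.044, 0.999, 0.001, 0.001]
contact_force: [0.4, 0.9, -1.4]
gripper_width: 28.7
grasp_force: 62.1
```

>>> carry_out([
  [0, 0, 0, 0, 0, 2, -1],
  [0, 0, 0, 0, 0, 4, -1],
  [0, 0, 0, 0, 0, 6, -1],
  [0, 0, 0, 0, 0, 7, -1],
])

```text
clock: 34.33
position: [495.4, 426.4, 60.8]
ee_rot: [0.044, 0.999, 0.001, 0.001]
contact_force: [-0.3, 0.7, -1.0]
gripper_width: 28.7
grasp_force: 62.1
```

>>> carry_out([
  [0, 0, 0, 0, 0, 1, -1],
  [0, 0, 0, 0, 0, 2, -1],
  [0, 0, 0, 0, 0, 2, 0.2],
  [0, 0, 0, 0, 0, 2, 0.2],
  [0, 0, 0, 0, 0, 2, 0.2],
])

```text
clock: 34.95
position: [495.5, 426.3, 58.6]
ee_rot: [0.044, 0.999, 0.001, 0.001]
contact_force: [-0.1, 0.7, -0.2]
gripper_width: 51.5
grasp_force: 0.0
```

>>> carry_out([
  [0, 0, 0, 0, 0, -30, 0.4],
  [0, 0, 0, 0, 0, -80, 0.4],
  [0, 0, 0, 0, 0, -130, 0.4],
  [0, 0, 0, 0, 0, -140, 0.4],
  [0, 0, 0, 0, 0, -140, 0.4],
])

```text
clock: 35.58
position: [495.2, 426.2, 199.2]
ee_rot: [0.044, 0.999, 0.001, 0.001]
contact_force: [-0.7, 0.3, -0.4]
gripper_width: 59.9
grasp_force: 0.0
```

```bash
python3 -c "
from al import *
st();im=shot('wrist')
hsv=cv2.cvtColor(im['color'],cv2.COLOR_BGR2HSV)
for r in(170,180,190):
    row=hsv[r]; g=(row[:,1]<50)&(row[:,2]>110); print(r,(np.flatnonzero(np.diff(g.astype(int)))/.7).round(1))
plan((475,150,210,-2),(465,-120,205,.8),(487.5,-349,160,.8))"
```

```text
35.58 [495.2 426.2 199.2] th -5.01 F [-0.7  0.3 -0.4] w 59.9 g 0.0
170 [230.  277.1 365.7 412.9]
180 [234.3 268.6 362.9 415.7]
190 [221.4 268.6 362.9 415.7]
(475, 150, 210, -2) -> [0.0005, -0.0004, -0.0527] [-4.4, -276.3, -12.4] rows 5.0
(465, -120, 205, 0.8) -> [0.0, 0.0, -0.0489] [0.6, -270.2, 5.0] rows 5.0
(487.5, -349, 160, 0.8) -> [0.0, 0.0, 0.0] [-19.3, -229.3, 45.0] rows 4.0
```

Aligned (column 389). Back for the third pin.

>>> carry_out([
  [0, 0, -0.01, -1, -55, -2, 0.4],
  [0, 0, -0.02, -2, -110, -4, 0.4],
  [0, 0, -0.03, -3, -165, -6, 0.4],
  [0, 0, -0.042, -4, -220, -8, 0.4],
  [0, 0, -0.053, -4, -276, -10, 0.4],
])

```text
clock: 36.25
position: [474.0, 148.6, 206.4]
ee_rot: [0.017, 1.0, -0.0, -0.001]
contact_force: [0.5, 0.2, 0.9]
gripper_width: 59.7
grasp_force: 0.0
```

>>> carry_out([
  [0, 0, -0.01, 0, -54, 1, 0.4],
  [0, 0, -0.02, 0, -108, 2, 0.4],
  [0, 0, -0.03, 0, -162, 3, 0.4],
  [0, 0, -0.04, 0, -216, 4, 0.4],
  [0, 0, -0.049, 0.6, -270, 5, 0.4],
])

```text
clock: 36.88
position: [464.1, -120.7, 201.1]
ee_rot: [-0.008, 1.0, 0.001, -0.001]
contact_force: [1.1, 0.4, 0.1]
gripper_width: 59.9
grasp_force: 0.0
```

>>> carry_out([
  [0, 0, 0, -5, -57, 11, 0.4],
  [0, 0, 0, -10, -115, 22, 0.4],
  [0, 0, 0, -15, -172, 34, 0.4],
  [0, 0, 0, -19, -229, 45, 0.4],
  [0, 0, 0, -19, -229, 45, 0.4],
])

```text
clock: 37.5
position: [485.9, -350.3, 153.3]
ee_rot: [-0.005, 1.0, 0.002, -0.003]
contact_force: [0.1, 1.2, -0.5]
gripper_width: 59.7
grasp_force: 0.0
```

>>> carry_out([
  [0, 0, 0, 0, 0, 0, 0.4],
  [0, 0, 0, 0, 0, 0, 0.4],
])

```text
clock: 37.75
position: [487.7, -346.4, 157.4]
ee_rot: [-0.008, 1.0, 0.001, 0.0]
contact_force: [-0.7, -1.2, 0.7]
gripper_width: 59.8
grasp_force: 0.0
```

```bash
python3 -c "
from al import *
edges((487.5,-349,74,.8))"
```

```text
37.75 [ 487.7 -346.4  157.4] th 0.93 F [-0.7 -1.2  0.7] w 59.8 g 0.0
(487.5, -349, 74, 0.8) -> [0.002, 0.0005, 0.0023] [0.3, -2.7, 83.4] rows 2.0
180 [ 10.   68.6 180.  235.7 352.9 420.  535.7 588.6 721.4 727.1]
200 [ 31.4  78.6 182.9 721.4]
225 [ 38.6  70.  187.1 714.3 792.9]
green 180 [101.4 172.9 237.1 351.4 421.4 534.3 592.9 598.6 600.  720.  755.7 757.1
 758.6 762.9 764.3 770.  772.9 784.3 785.7]
green 190 []
```

>>> carry_out([
  [0, 0, 0, 0, -2.2, 40, 0.4],
  [0, 0, 0, 0, -2.2, 72, 0.4],
  [0, 0, 0, 0, -2.2, 84, 0.4],
  [0, 0, 0, 0, -2.2, 84, 0.4],
  [0, 0, 0, 0, -2.2, 84, -1],
])

```text
clock: 38.42
position: [489.1, -349.9, 75.2]
ee_rot: [-0.008, 1.0, 0.0, 0.002]
contact_force: [0.2, 0.4, 0.4]
gripper_width: 42.9
grasp_force: 0.0
```

>>> carry_out([
  [0, 0, 0, 0, 0, 0, -1],
  [0, 0, 0, 0, 0, 0, -1],
  [0, 0, 0, 0, 0, 0, -1],
])

```text
clock: 38.8
position: [488.9, -348.3, 75.5]
ee_rot: [-0.007, 1.0, 0.001, 0.002]
contact_force: [-0.7, 8.2, 5.6]
gripper_width: 28.9
grasp_force: 62.1
```

>>> carry_out([
  [0, 0, 0, 0, 0, -20, -1],
  [0, 0, 0, 0, 0, -50, -1],
  [0, 0, 0, 0, 0, -90, -1],
  [0, 0, 0, 0, 0, -120, -1],
  [0, 0, 0, 0, 0, -120, -1],
])

```text
clock: 39.42
position: [489.2, -350.5, 197.2]
ee_rot: [-0.007, 1.0, -0.001, 0.004]
contact_force: [-0.2, -1.0, -2.3]
gripper_width: 28.1
grasp_force: 61.2
```

```bash
python3 -c "
from al import *
st();plan((470,-50,205,-1),(475,200,200,-5),(482.7,275,150,-5))"
```

```text
39.42 [ 489.2 -350.5  197.2] th 0.85 F [-0.2 -1.  -2.3] w 28.1 g 61.2
(470, -50, 205, -1) -> [-0.0014, 0.0081, 0.0323] [14.6, 300.8, -8.3] rows 5.0
(475, 200, 200, -5) -> [0.0, 0.0, 0.0698] [-0.6, 250.0, 5.0] rows 5.0
(482.7, 275, 150, -5) -> [0.0, 0.0, 0.0] [-1.1, 75.4, 50.0] rows 2.0
```

>>> carry_out([
  [0, 0.002, 0.006, 3, 60, -2, -1],
  [0, 0.004, 0.012, 6, 120, -4, -1],
  [0, 0.006, 0.02, 9, 180, -6, -1],
  [-0.001, 0.008, 0.026, 12, 240, -8, -1],
  [-0.001, 0.008, 0.032, 15, 301, -8, -1],
])

```text
clock: 40.05
position: [467.3, -47.4, 201.3]
ee_rot: [0.009, 1.0, 0.001, -0.004]
contact_force: [1.6, 0.5, -1.7]
gripper_width: 28.5
grasp_force: 61.2
```

>>> carry_out([
  [0, 0, 0.014, 0, 50, 1, -1],
  [0, 0, 0.028, 0, 100, 2, -1],
  [0, 0, 0.042, 0, 150, 3, -1],
  [0, 0, 0.056, 0, 200, 4, -1],
  [0, 0, 0.07, 0, 250, 5, -1],
])

```text
clock: 40.67
position: [471.6, 202.1, 196.6]
ee_rot: [0.044, 0.999, 0.001, -0.004]
contact_force: [0.9, 0.1, -1.2]
gripper_width: 28.6
grasp_force: 61.2
```

>>> carry_out([
  [0, 0, 0, 0, 38, 20, -1],
  [0, 0, 0, -1, 75, 45, -1],
  [0, 0, 0, -1, 75, 47, -1],
  [0, 0, 0, -1, 75, 47, -1],
  [0, 0, 0, -1, 75, 47, -1],
])

```text
clock: 41.3
position: [479.9, 274.8, 151.3]
ee_rot: [0.044, 0.999, 0.001, -0.003]
contact_force: [0.4, -0.3, -1.6]
gripper_width: 28.7
grasp_force: 61.2
```

```bash
python3 -c "
from al import *
edges((482.7,275,150,-5))"
```

```text
41.3 [479.9 274.8 151.3] th -5.06 F [ 0.4 -0.3 -1.6] w 28.7 g 61.2
(482.7, 275, 150, -5) -> [0.0024, -0.0066, -0.001] [-2.8, 0.5, 1.3] rows 1.0
180 [178.6 198.6 262.9 281.4 338.6 442.9 498.6 520.  524.3 602.9 657.1 677.1
 681.4 762.9]
200 [345.7 434.3 545.7 567.1]
225 [345.7 432.9]
green 180 []
green 190 []
```

>>> carry_out([
  [0, -0.006, 0, -2.5, 0.2, 25, -1],
  [0, -0.006, 0, -2.5, 0.2, 55, -1],
  [0, -0.006, 0, -2.5, 0.2, 75, -1],
  [0, -0.006, 0, -2.5, 0.2, 86, -1],
  [0, -0.006, 0, -2.5, 0.2, 86, -1],
])

```text
clock: 41.98
position: [481.8, 275.3, 64.8]
ee_rot: [0.044, 0.999, 0.001, -0.001]
contact_force: [0.1, 0.4, -1.0]
gripper_width: 28.5
grasp_force: 61.3
```

>>> carry_out([
  [0, 0, 0, 0, 0, 2, -1],
  [0, 0, 0, 0, 0, 4, -1],
  [0, 0, 0, 0, 0, 5, -1],
])

```text
clock: 42.35
position: [482.3, 276.0, 61.6]
ee_rot: [0.043, 0.999, 0.001, 0.0]
contact_force: [-1.4, -2.6, 9.5]
gripper_width: 28.6
grasp_force: 62.8
```

>>> carry_out([
  [0, 0, 0, 0, 0, -0.5, 0.2],
  [0, 0, 0, 0, 0, -0.5, 0.2],
  [0, 0, 0, 0, 0, -0.5, 0.2],
  [0, 0, 0, 0, 0, -0.5, 0.2],
])

```text
clock: 42.85
position: [481.8, 275.8, 60.2]
ee_rot: [0.044, 0.999, 0.001, -0.0]
contact_force: [-0.3, 0.4, -0.0]
gripper_width: 51.6
grasp_force: 0.0
```

>>> carry_out([
  [0, 0, 0, 0, 0, -30, 0.4],
  [0, 0, 0, 0, 0, -80, 0.4],
  [0, 0, 0, 0, 0, -130, 0.4],
  [0, 0, 0, 0, 0, -190, 0.4],
  [0, 0, 0, 0, 0, -190, 0.4],
])

```text
clock: 43.48
position: [484.1, 277.1, 256.2]
ee_rot: [0.043, 0.999, 0.005, 0.004]
contact_force: [-0.9, 0.6, -1.1]
gripper_width: 60.0
grasp_force: 0.0
```

```bash
python3 -c "
from al import *
st();im=shot('wrist'); cv2.imwrite('pics/wf.png',cv2.resize(im['color'],(700,525)))
c=np.array([485.9,312.7]);x=q(-5).apply([-1,0,0])[:2]
W=lambda a,z:(*(c+x*a).round(1),z,-5)
plan(W(140,250),W(140,215))
"
```

```text
43.48 [484.1 277.1 256.2] th -4.95 F [-0.9  0.6 -1.1] w 60.0 g 0.0
(np.float64(625.4), np.float64(300.5), 250, -5) -> [0.0065, 0.0026, 0.0] [-140.2, 36.7, 3.4] rows 3.0
(np.float64(625.4), np.float64(300.5), 215, -5) -> [0.0, 0.0, 0.0] [0.0, 0.0, 35.0] rows 1.0
```

View pics/wf.png

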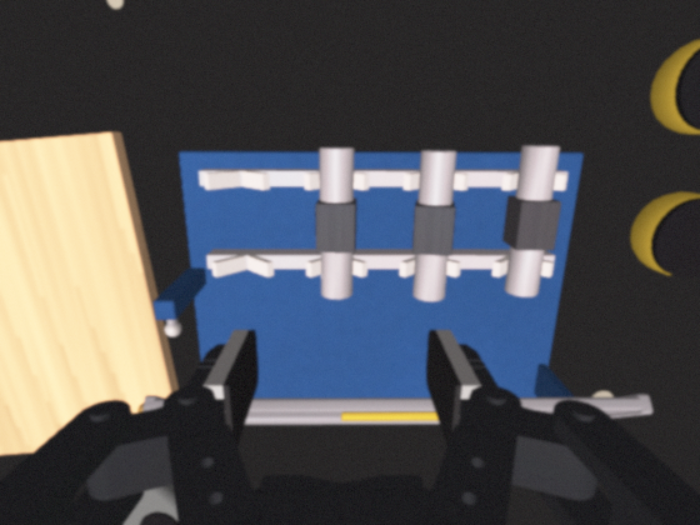

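>>> carry_out([
  [0, 0, 0, -47, 12, 1, -1],
  [0.003, 0.001, 0, -93, 24, 2, -1],
  [0.006, 0.003, 0, -140, 37, 3, -1],
  [0.006, 0.003, 0, -140, 37, 3, -1],
  [0.006, 0.003, 0, -140, 37, 3, -1],
])

```text
clock: 44.15
position: [623.9, 299.6, 245.1]
ee_rot: [0.044, 0.999, -0.003, -0.004]
contact_force: [0.3, -1.1, 0.0]
gripper_width: -0.6
grasp_force: 0.0
```

```bash
python3 -c "
from al import *
st()
c=np.array([485.9,312.7]);x=q(-5).apply([-1,0,0])[:2]
s=read_state();P=s['position'];Q=R.from_quat(s['ee_rot'])
print('turn',(Q.inv()*q(-5)).as_rotvec().round(4))
for f,off,n in((0,11,15),(0,11,0),(.15,11,0),(.3,10,0),(.45,8,0),(.55,7,0),(.65,6,0),(.72,4,-1),(.79,3,-2),(.84,2,-3),(.87,1,-5)):
    a=np.radians(125.9)+f; px,pz=161+102.4*np.cos(a),69+102.4*np.sin(a)
    px-=n*np.sin(a)*-1; pz-=n*np.cos(a)
    T=np.array([*(c+x*(px+off)),pz+14]); print(f,T.round(1),Q.inv().apply(T-P).round(1))
"
```

```text
44.15 [623.9 299.6 245.1] th -5.02 F [ 0.3 -1.1  0. ] w -0.6 g 0.0
turn [-0.0064 -0.007  -0.0003]
0 [609.5 301.9 174.7] [14.   1.5 70.5]
0 [597.4 302.9 165.9] [26.1  1.5 79.3]
0.15 [585.8 304.  156. ] [37.7  1.6 89.3]
0.3 [574.7 304.9 144.5] [ 48.8   1.6 100.9]
0.45 [564.5 305.8 131.6] [ 58.9   1.7 113.9]
0.55 [559.1 306.3 122.3] [ 64.3   1.8 123.2]
0.65 [554.6 306.7 112.7] [ 68.7   1.8 132.9]
0.72 [550.6 307.  104.8] [ 72.7   1.9 140.8]
0.79 [548.2 307.3  96.8] [ 75.    1.9 148.9]
0.84 [546.5 307.4  90.7] [ 76.7   2.  155. ]
0.87 [545.2 307.5  85.6] [ 77.9   2.  160. ]
```

>>> carry_out([
  [-0.006, -0.007, 0, 0, 1.5, 40, -1],
  [-0.006, -0.007, 0, 10, 1.5, 70, -1],
  [-0.006, -0.007, 0, 14, 1.5, 70, -1],
  [-0.006, -0.007, 0, 14, 1.5, 70, -1],
  [-0.006, -0.007, 0, 14, 1.5, 70, -1],
])

```text
clock: 44.78
position: [611.3, 303.2, 179.6]
ee_rot: [0.043, 0.999, 0.002, 0.003]
contact_force: [0.2, -0.5, 0.7]
gripper_width: -0.2
grasp_force: 0.0
```

```bash
cat > ba.py <<'E'
from al import *
st()
c=np.array([485.9,312.7]);x=q(-5).apply([-1,0,0])[:2]
s=read_state();P=s['position'];Q=R.from_quat(s['ee_rot'])
print('turn',(Q.inv()*q(-5)).as_rotvec().round(4))
for f,off,n in((0,11,0),(.15,11,0),(.3,10,0),(.45,8,0),(.55,7,0),(.65,6,0),(.72,4,-1),(.79,3,-2),(.84,2,-3),(.87,1,-5)):
    a=np.radians(125.9)+f; px,pz=161+102.4*np.cos(a),69+102.4*np.sin(a)
    px-=n*np.sin(a)*-1; pz-=n*np.cos(a)
    T=np.array([*(c+x*(px+off)),pz+14]); print(f,T.round(1),Q.inv().apply(T-P).round(1))
E
python3 ba.py
```

```text
44.77 [611.3 303.2 179.6] th -4.97 F [ 0.2 -0.5  0.7] w -0.2 g 0.0
turn [0.0044 0.0062 0.0006]
0 [597.4 302.9 165.9] [13.8 -1.5 13.6]
0.15 [585.8 304.  156. ] [25.6 -1.5 23.4]
0.3 [574.7 304.9 144.5] [36.8 -1.6 34.9]
0.45 [564.5 305.8 131.6] [47.2 -1.6 47.8]
0.55 [559.1 306.3 122.3] [52.6 -1.7 57. ]
0.65 [554.6 306.7 112.7] [57.1 -1.7 66.6]
0.72 [550.6 307.  104.8] [61.2 -1.7 74.5]
0.79 [548.2 307.3  96.8] [63.7 -1.8 82.5]
0.84 [546.5 307.4  90.7] [65.4 -1.8 88.6]
0.87 [545.2 307.5  85.6] [66.8 -1.8 93.6]
```

>>> carry_out([
  [0, 0, 0, 14, 0, 13.5, -1],
  [0, 0, 0, 25.5, 0, 23.5, -1],
  [0, 0, 0, 37, 0, 35, -1],
  [0, 0, 0, 47, 0, 48, -1],
  [0, 0, 0, 47, 0, 48, -1],
])

```text
clock: 45.4
position: [563.2, 306.8, 129.0]
ee_rot: [0.043, 0.999, 0.001, 0.001]
contact_force: [-0.7, 0.3, 2.4]
gripper_width: -0.1
grasp_force: 0.9
```

```bash
python3 ba.py
```

```text
45.4 [563.2 306.8 129. ] th -4.98 F [-0.7  0.3  2.4] w -0.1 g 0.9
turn [0.0016 0.0022 0.0004]
0 [597.4 302.9 165.9] [-34.5  -0.8 -36.9]
0.15 [585.8 304.  156. ] [-22.8  -0.8 -27. ]
0.3 [574.7 304.9 144.5] [-11.6  -0.8 -15.5]
0.45 [564.5 305.8 131.6] [-1.3 -0.8 -2.6]
0.55 [559.1 306.3 122.3] [ 4.1 -0.9  6.6]
0.65 [554.6 306.7 112.7] [ 8.6 -0.9 16.3]
0.72 [550.6 307.  104.8] [12.7 -0.9 24.2]
0.79 [548.2 307.3  96.8] [15.1 -0.9 32.2]
0.84 [546.5 307.4  90.7] [16.8 -0.9 38.3]
0.87 [545.2 307.5  85.6] [18.1 -0.9 43.3]
```

Force 2.4 N up: the bail is following. Press on.

>>> carry_out([
  [0, 0, 0, 4, -0.5, 7, -1],
  [0, 0, 0, 8.5, -0.5, 17, -1],
  [0, 0, 0, 13, -0.5, 27, -1],
  [0, 0, 0, 16, -0.5, 37, -1],
  [0, 0, 0, 17, -0.5, 42, -1],
])

```text
clock: 46.02
position: [548.6, 308.1, 89.9]
ee_rot: [0.043, 0.999, 0.001, 0.004]
contact_force: [-4.0, -3.5, 26.9]
gripper_width: 0.0
grasp_force: 13.5
```

>>> carry_out([
  [0, 0, 0, 0, 0, 2, -1],
  [0, 0, 0, 0, 0, 2, -1],
])

```text
clock: 46.28
position: [548.7, 308.1, 90.1]
ee_rot: [0.043, 0.999, 0.001, 0.004]
contact_force: [-2.5, -3.2, 23.0]
gripper_width: -0.2
grasp_force: 11.5
```

>>> carry_out([
  [0, 0, 0, 0, 0, -5, -1],
  [0, 0, 0, 0, 0, -15, -1],
])

```text
clock: 46.52
position: [545.5, 307.0, 98.9]
ee_rot: [0.044, 0.999, -0.0, -0.0]
contact_force: [-0.5, -0.0, -0.7]
gripper_width: 0.1
grasp_force: 0.0
```

>>> carry_out([
  [0, 0, 0, 0, 0, -50, -1],
  [0, 0, 0, 0, 0, -110, -1],
  [0, 0, 0, 40, 0, -150, -1],
  [0, 0, 0, 100, 0, -170, -1],
  [0, 0, 0, 150, 0, -170, -1],
])

```text
clock: 47.15
position: [395.1, 320.6, 270.4]
ee_rot: [0.044, 0.999, 0.002, 0.001]
contact_force: [-0.1, 1.3, 0.6]
gripper_width: -0.2
grasp_force: 0.0
```

```bash
python3 -c "
from al import *
st();im=shot('wrist'); t=shot('scene')
a=cv2.resize(im['color'],(440,330)); b=cv2.resize(t['color'][110:260,200:460],(520,300),interpolation=cv2.INTER_CUBIC)
o=np.zeros((600,800,3),np.uint8); o[:330-30,:440]=a[:300]; o[300:600,:520]=b; cv2.imwrite('pics/fin.png',o)"
```

```text
47.15 [395.1 320.6 270.4] th -5.02 F [-0.1  1.3  0.6] w -0.2 g 0.0
```

View pics/fin.png

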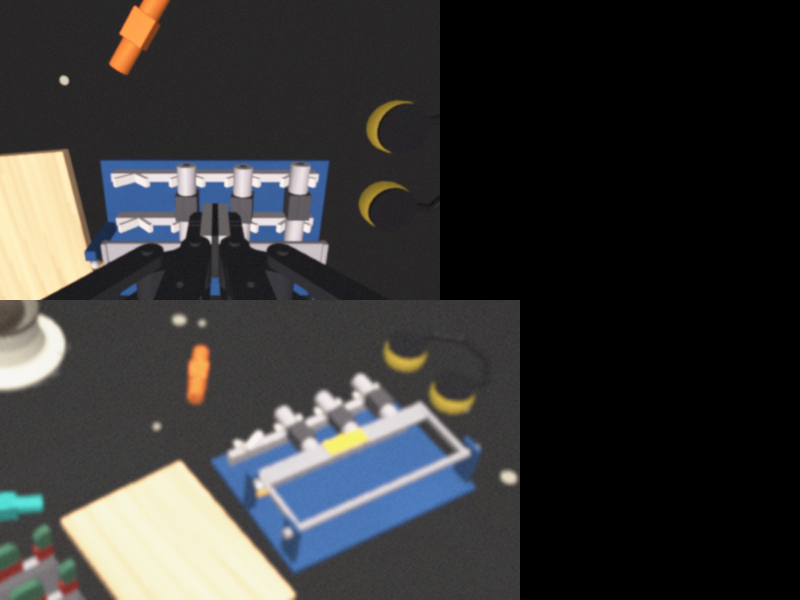

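The picture shows the bail level over the three pins (scene crop: bar about (345,440), pad (345,441)). The board is empty and no pin is in the gauge.

```bash
python3 -c "
from bench import *
print(job_done())"
```

```text
the job is handed in; nothing more can be done
None
```

I handed the job in at about 47 s on the robot's clock. All three pins on the board stopped on the no-go edges, so there was no undersize pin. They now lie in saddles 1–3 with the bail down and holding after the arm let go. The hand-in returned no verdict.

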